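# Blow the carving dust off the print stamps

### The arm

A 6-joint arm with a two-finger parallel gripper is mounted at the origin on the work surface. World frame = base frame: x ahead of the robot, y to its left, z up, the work surface at z = 0. Lengths are in m, angles in rad, forces in N, time in s.
With the tool pointing down it reaches from about 0.35 to 0.8 m from the base axis. Payload 7.3 kg.
Tool frame: the origin (TCP) lies on the centre line of the jaws, within the pads' length; the fingertips stand 19 mm ahead of it and the grasp point (between the pads) is the TCP; z points along the fingers, y is the line along which they close (so a half turn about z gives the same grasp; the last joint's range is limited). The gripper opens to 85 mm and grips with 20 to 120 N. Pads are 22 mm wide; open, the fingers measure 114 mm over their backs; the gripper's body (76 mm by 85 mm) begins 54 mm behind the grasp point. The pads swing forward as they close: fully open they stand 13 mm farther back than shut.
Start: joints at [-1.315, 0.342, 1.524, -0, 1.275, -0.146], TCP at [0.205, -0.483, 0.25] pointing down, gripper open.
Joint ranges: [-2.53, 2.53], [-0.77, 2.02], [0.04, 2.7], [-1, 4.14], [0.28, 2.66], [-3.11, 3.11]. Speed limits (rad/s): [2.57, 2.57, 3.14, 3.14, 3.14, 3.14].

### API

Orientations are given as [roll, pitch, yaw] about the fixed x, y, z axes, in that order (R = Rz(yaw) Ry(pitch) Rx(roll)).
In Python, from bench import state, grab_frame, close_job gives the robot as it stands.
- The arm moves only by the tool carry_out, never from a script. Its argument "targets" is a list of rows, each an object with "delta_rot": the turn, a rotation vector about the world's x, y, z in degrees, a list of three; "translation": the shift along the world's x, y, z in mm, a list of three; "grip": the closure, from 0 (fully open) to 1 (shut). In form: [{"delta_rot": [rx, ry, rz], "translation": [x, y, z], "grip": grip}, ...]. A call has exactly 10 rows; each row is the pose to reach, as a shift and turn from the pose commanded when the call began; what a row does not reach only later rows make up. A row lasts 1/10 s, in which the tool goes at most 50 mm and 8.59 degrees, less where a joint would pass 70% of its speed; a pose out of reach is approached as far as the arm can. A call with a gripper value outside its range is refused whole. The fingers move at their own pace and stop on an object; "force" is the grip in N (left out, the last holds). Time passes only in rows, so rows that repeat a pose let the fingers close, or fill a call up. It gives the time, the measured TCP pose, the force, the opening and the grip force at its end, in the units of the state.
- state(): the state, without advancing time (a new reading comes with each control period).
- grab_frame(name): name is "side" or "top"; returns a dict with "pixels" (420x560x3 uint8, blue, green, red), "fx", "fy", "cx", "cy" (pixels), "xyz" and "rotation" of the camera in the world. Camera axes: x right, y down, z forward; pixel columns grow to the right and rows downward; lengths in m; the calibration is good to about 2 mm. A picture is of the moment at which its call begins. There is no depth.
- close_job(): hands the job in; it is judged then, once.
The state is a dict: "time_s": time; "joints": joint angles; "qvel": joint speeds; "joint_torque": joint torques, N m; "position": TCP position; "tool_rot": TCP orientation; "force": force on the tool from outside, world axes, zero at the start; "wrist_torque": the same for the moment, N m; "gripper_width": opening from 0.0 (shut) to 1.0 (fully open); "finger_force": force on a finger pad.
Only numpy, scipy, OpenCV 4.12 (cv2) and the standard library are available. Lean on these libraries where they do the work, as an engineer would, in place of code of your own. Each camera call takes 0.05 s, during which the arm holds its last target. There are 200 camera calls.

### The job

Clean the carving dust off the wooden print stamps: slide the dust cabinet's window wide open, stand every stamp upright on the chamber floor, slide the window fully shut, squeeze the air gun's trigger all the way, keep it squeezed for a second and let it go. Then slide the window wide open again, stand every stamp upright on the dark mat, and slide the window fully shut. Never squeeze the trigger unless the window is shut, and do not disturb the water cup, the tape roll or the paint carton.

Things in the scene. Friction and masses are not known exactly. Their poses are not given: they have to be found in the camera images.
- cabinet: Low fixed dust cabinet. Origin: on the table under the centre of its clear-walled chamber; x away from the robot, y left. Solid grey dust collector, 76 mm high, behind the chamber (x 114 to 356 mm); the open window rests over it. Aluminium window tracks along both y sides (|y| 129 to 139 mm) reach 89 mm high. Outside the right (-y) wall stands an air gun: see gun_squeeze.
- chamber_floor (a point): Centre of the chamber's white floor, upper face, 6 mm above the table; at the cabinet's x = y = 0. Inside, the chamber spans x -110 to 110 mm and y -125 to 125 mm of the cabinet; clear walls 8 mm thick, 76 mm high. It is open on top when the window is slid away.
- window (a joint): Clear sliding window on top of the chamber, 232 x 254 mm, top face 86 mm above the table. Value in m: 0 fully shut, 0.23 wide open (end stop); opens along the cabinet's +x. Slides with about 1.5 N of friction and stays where it is left.
- window_handle (a point): Middle of the window's upright aluminium handle blade, 109 mm above the table, moving with the window; 100 mm to the robot's side of the window's centre. The blade is 12 mm thick (cabinet's x), 100 mm long (y), and stands from 86 to 124 mm above the table, free on both sides.
- trigger (a joint): Steel trigger blade of the air gun, hinged at its lower end about the cabinet's x, sprung. Value in rad: 0 released, 0.2 fully squeezed (stop). It swings towards the black grip, along the cabinet's -y. 3 N starts it and 8 N holds it fully squeezed, at 130 mm height; springs back when released.
- trigger_tip (a point): Near the upper free end of the trigger blade, 139 mm above the table; moves with it. The blade is 18 mm wide (x), 9 mm thick, 62 mm long; its hinge is at cabinet x 70, y -207 mm, 80 mm above the table.
- gun_squeeze (a point): Fixed point 130 mm above the table, midway between two fingers that squeeze trigger and grip fully together along the cabinet's y. Upright black grip 26 x 26 mm, top at 165 mm, its back face 21 mm to the -y side of this point. Trigger's outer face on the +y side: 33 mm off when released (35 at the blade's top), 21 mm when fully squeezed.
- square_stamp: Wooden hand stamp, square block 54 x 54 mm. Block 20 mm thick; on its centre an upright turned knob: neck 16 mm across from 20 to 35 mm up, then a grip 24 mm in diameter from 35 to 62 mm up (flat top). Origin: centre of the underside; z up out of the knob. About 90 g. May be absent.
- round_stamp: Wooden hand stamp, round block 58 mm in diameter. Block 20 mm thick; on its centre an upright turned knob: neck 16 mm across from 20 to 35 mm up, then a grip 24 mm in diameter from 35 to 62 mm up (flat top). Origin: centre of the underside; z up out of the knob. About 90 g. May be absent.
- oblong_stamp: Wooden hand stamp, oblong block 74 mm (x) x 44 mm (y). Block 20 mm thick; on its centre an upright turned knob: neck 16 mm across from 20 to 35 mm up, then a grip 24 mm in diameter from 35 to 62 mm up (flat top). Origin: centre of the underside; z up out of the knob. About 90 g. May be absent.
- cross_stamp: Wooden hand stamp, block in the shape of a plus sign 62 mm across with arms 26 mm wide. Block 20 mm thick; on its centre an upright turned knob: neck 16 mm across from 20 to 35 mm up, then a grip 24 mm in diameter from 35 to 62 mm up (flat top). Origin: centre of the underside; z up out of the knob. About 90 g. May be absent.
- mat: Dark rubber mat fixed on the table, 250 mm (x) x 150 mm (y), 4 mm thick. Origin: centre of its underside, on the table.
- water_cup: White ceramic cup 72 mm in diameter, 100 mm high; a bystander. Origin: centre of its underside.
- tape_roll: Roll of paper tape lying flat, 90 mm in diameter, 24 mm high; a bystander. Origin: centre of its underside.
- paint_carton: Cardboard carton 60 x 90 x 50 mm; a bystander. Origin: centre of its underside.
Things that resemble listed ones, but are neither listed nor needed, are in the scene too. Leave any red or white look-alike of the cross_stamp alone.

How it is judged:
By the outcome, as a careful person would: the job done as asked, in the order asked, and still so for the second after the job is handed in, with the robot touching nothing.
Of square_stamp, round_stamp, oblong_stamp, cross_stamp only 2 to 3 are there at a start; the rules pass over those that are not, and their reading is None.
At some moment in a run one of square_stamp, round_stamp, oblong_stamp, cross_stamp may be knocked a few centimetres aside while the robot is not near it.
It also fails if it takes over 210 s, if anything falls off the work surface, if the arm or the gripper's body presses on something with over 40 N, if the wrist force passes 120 N, or if a joint passes its speed limit or range.

## Working session

There is one attempt and no reset: what is moved stays moved. The work goes in short steps, Python scripts to look and compute and a tool call to move; the robot and the scene stay as the last step left them, time stands still between calls to the robot, and variables do not carry over. Pictures are saved under pics/ and viewed, at most 14 in all, crops included, and the job is handed in when it is done.

Besides the shell and the picture viewer there is one more tool, called after "Emit:" by a JSON object that holds its "api" and its "payload". carry_out: Moves the arm, as the interface text tells. Its arguments: {"type":"object","properties":{"targets":{"type":"array","items":{"type":"object","properties":{"delta_rot":{"type":"array","items":{"type":"number"}},"translation":{"type":"array","items":{"type":"number"}},"grip":{"type":"number"}}}},"force":{"type":"number"}},"required":["targets"]}

```bash
mkdir -p pics; cat > h.py <<'E'
import numpy as np, cv2
from bench import state, grab_frame, close_job
def snap(name,f):
    d=grab_frame(name); cv2.imwrite('pics/'+f+'.png',d['pixels'])
    np.savez('pics/'+f+'.npz',**d); return d
def load(f): return np.load('pics/'+f+'.npz')
def ray(d,u,v):
    r=np.array(d['rotation'])
    if r.shape!=(3,3):
        from scipy.spatial.transform import Rotation as R; r=R.from_euler('xyz',r).as_matrix()
    return np.array(d['xyz']), r@np.array([(u-d['cx'])/d['fx'],(v-d['cy'])/d['fy'],1])
def atz(d,u,v,z):
    o,k=ray(d,u,v); return (o+k*(z-o[2])/k[2])
def crop(f,x,y,w,h,s,out):
    cv2.imwrite('pics/'+out+'.png',cv2.resize(cv2.imread('pics/'+f+'.png')[y:y+h,x:x+w],None,fx=s,fy=s,interpolation=cv2.INTER_CUBIC))
E
python3 - <<'E'
from h import *
for n in('top','side'):
    d=snap(n,n+'0'); print(n,d['xyz'],d['rotation'],d['fx'],d['cx'],d['cy'])
print(state())
E
```

```text
top [0.33788895 0.03559649 1.4331011 ] [-2.99253124e+00  3.81106847e-05 -1.58707888e+00] 480.1046665997126 277.25830181362136 219.63439454639519
side [-0.29100008  0.90188121  0.77896407] [-2.08558184e+00  1.95202110e-03 -2.37435359e+00] 397.18698838242614 282.7426254171091 203.53316898558748
{'time_s': 0.1, 'joints': array([-1.31498664e+00,  3.42670636e-01,  1.52490117e+00,  7.84265522e-06,
        1.27540667e+00, -1.46026837e-01]), 'qvel': array([-0.00214857, -0.00158844, -0.00063993, -0.00030715,  0.00030711,
        0.00081541]), 'joint_torque': array([ 1.67308670e-03, -4.34446979e+01, -2.46491003e+01, -2.25500085e-04,
        4.68066122e-03,  1.01933148e-05]), 'position': array([ 0.20525923, -0.48286051,  0.2496934 ]), 'tool_rot': array([-3.14022268e+00, -2.09067842e-04,  4.01834091e-01]), 'force': array([0.41812325, 0.93041165, 0.12257962]), 'wrist_torque': array([ 0.00429302, -0.02211245,  0.01492365]), 'finger_force': 0.0, 'gripper_width': 1.0030565252922308}
```

View pics/top0.png

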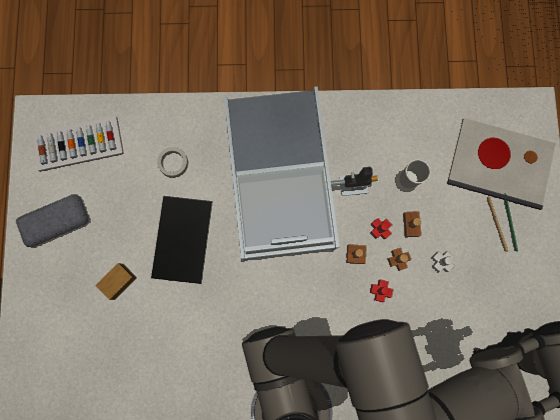

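View pics/side0.png

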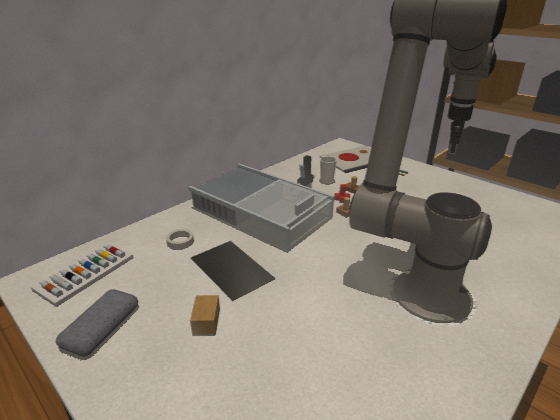

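The top view shows the cabinet at about (285,190) and the mat at (182,240). The wooden stamps are square (356,254), oblong (412,223) and cross (400,259), with red look-alikes at (381,228) and (381,291) and a white one at (442,262). The gun is at (355,182) and the cup at (412,176).

```bash
python3 - <<'E'
from h import *
crop('top0',320,150,140,105+50,5,'c1'); 
im=cv2.imread('pics/c1.png'); print(im.shape)
cv2.imwrite('pics/c1.png',cv2.resize(cv2.imread('pics/top0.png')[160:310,325:465],None,fx=4,fy=4,interpolation=cv2.INTER_CUBIC))
cv2.imwrite('pics/c2.png',cv2.resize(cv2.imread('pics/top0.png')[80:290,140:390],None,fx=2.8,fy=2.8,interpolation=cv2.INTER_CUBIC))
E
```

```text
(775, 700, 3)
```

View pics/c1.png

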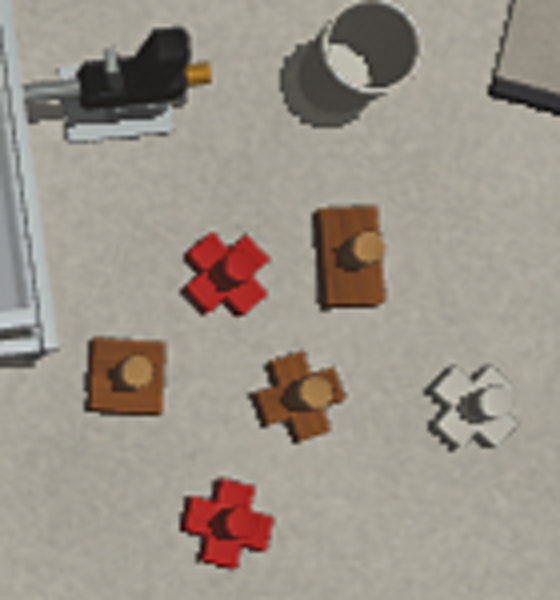

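View pics/c2.png

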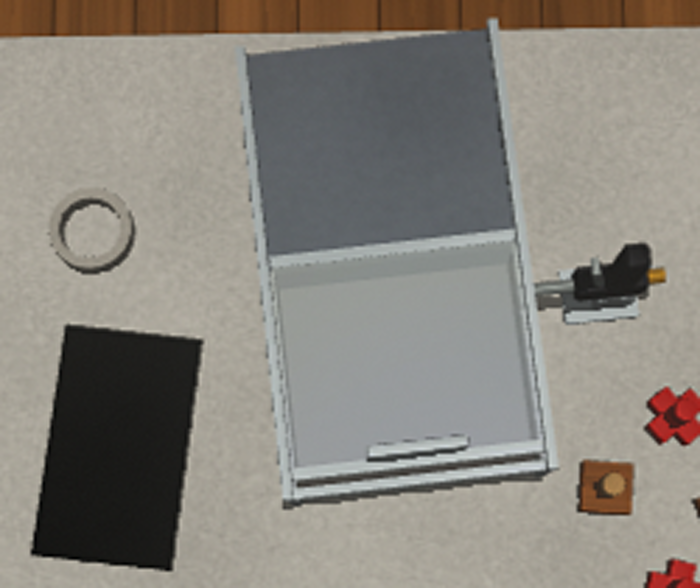

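The crops give knob tops in c1 at square (137,368), cross (318,390) and oblong (370,247). In c2 they give the track corners and the handle top from (368,455) to (468,442).

```bash
python3 - <<'E'
from h import *
np.set_printoptions(precision=4,suppress=True)
d=load('top0')
A=lambda u,v,z:atz(d,325+u/4,160+v/4,z)[:2]
B=lambda u,v,z:atz(d,140+u/2.8,80+v/2.8,z)[:2]
for n,p in dict(sq=(137,367),cr=(318,389),ob=(370,246)).items(): print(n,A(*p,.062))
for n,ps in dict(sq=[(92,338),(165,342),(163,414),(87,410)],ob=[(315,210),(377,206),(384,303),(322,308)],cr=[(269,364),(304,352),(294,440),(327,428),(256,407),(343,372)]).items():
    q=np.array([A(*p,.02) for p in ps]); print(n,q.mean(0)); print(q)
print('cup',A(372,45,.1),'red',A(240,265,.062),A(240,522,.062),'white',A(490,400,.062))
print('tracks',[B(*p,.089) for p in[(241,50),(497,20),(553,466),(283,500),(270,262),(515,232)]])
print('handle',B(368,455,.124),B(468,442,.124))
print('mat',[B(*p,.004) for p in[(66,325),(202,341),(172,570),(32,553)]])
print('trig?',B(597,262,.142),'griptop',B(633,252,.165))
print('tape',B(91,230,.024),'carton',atz(d,117,280,.05))
E
```

```text
sq [ 0.4471 -0.2006]
cr [ 0.4293 -0.3291]
ob [ 0.5317 -0.3723]
sq [ 0.444 -0.2  ]
[[ 0.4724 -0.1755]
 [ 0.4686 -0.2293]
 [ 0.4156 -0.2255]
 [ 0.4195 -0.1698]]
ob [ 0.53   -0.3691]
[[ 0.5654 -0.3454]
 [ 0.5677 -0.3918]
 [ 0.4949 -0.3926]
 [ 0.4919 -0.3465]]
cr [ 0.4288 -0.326 ]
[[ 0.4511 -0.3052]
 [ 0.4595 -0.3314]
 [ 0.3951 -0.3206]
 [ 0.4034 -0.3452]
 [ 0.4196 -0.294 ]
 [ 0.4443 -0.3593]]
cup [ 0.671  -0.3711] red [ 0.5194 -0.2778] [ 0.3364 -0.2688] white [ 0.4195 -0.4512]
tracks [array([0.9045, 0.1771]), array([ 0.9334, -0.0929]), array([ 0.4609, -0.1355]), array([0.4313, 0.1354]), array([0.6754, 0.1474]), array([ 0.703 , -0.1048])]
handle [0.4714 0.0494] [ 0.4826 -0.0487]
mat [array([0.6303, 0.3757]), array([0.6103, 0.2283]), array([0.3654, 0.259 ]), array([0.3856, 0.4069])]
trig? [ 0.6568 -0.1791] griptop [ 0.6605 -0.2106]
tape [0.7303 0.3459] carton [0.3785 0.4933 0.05  ]
```

Emit:
{"api": "carry_out", "payload": {"targets": [{"translation": [15,25,0],"delta_rot": [0,0,4],"grip": 0},{"translation": [35,60,0],"delta_rot": [0,0,11],"grip": 0.2},{"translation": [57,100,0],"delta_rot": [0,0,19],"grip": 0.4},{"translation": [79,140,0],"delta_rot": [0,0,27],"grip": 0.4},{"translation": [101,180,0],"delta_rot": [0,0,35],"grip": 0.4},{"translation": [123,220,0],"delta_rot": [0,0,43],"grip": 0.4},{"translation": [145,260,0],"delta_rot": [0,0,51],"grip": 0.4},{"translation": [167,300,0],"delta_rot": [0,0,59],"grip": 0.4},{"translation": [189,340,0],"delta_rot": [0,0,66],"grip": 0.4},{"translation": [205,365,0],"delta_rot": [0,0,72],"grip": 0.4}]}}

```text
time_s: 1.1
position: [0.4109, -0.1155, 0.2502]
tool_rot: [-3.142, -0.001, 1.665]
force: [1.4, -1.3, -0.6]
gripper_width: 0.599
finger_force: 0.0
```

Emit:
{"api": "carry_out", "payload": {"targets": [{"translation": [20,40,0],"delta_rot": [0,0,0],"grip": 0.4},{"translation": [40,80,0],"delta_rot": [0,0,0],"grip": 0.4},{"translation": [60,110,-10],"delta_rot": [0,0,0],"grip": 0.4},{"translation": [65,118,-35],"delta_rot": [0,0,0],"grip": 0.4},{"translation": [65,118,-65],"delta_rot": [0,0,0],"grip": 0.4},{"translation": [65,118,-80],"delta_rot": [0,0,0],"grip": 0.4},{"translation": [65,118,-80],"delta_rot": [0,0,0],"grip": 0.4},{"translation": [65,118,-80],"delta_rot": [0,0,0],"grip": 0.4},{"translation": [65,118,-80],"delta_rot": [0,0,0],"grip": 0.4},{"translation": [65,118,-80],"delta_rot": [0,0,0],"grip": 0.4}]}}

```text
time_s: 2.1
position: [0.4759, -0.0004, 0.1714]
tool_rot: [3.14, 0.001, 1.658]
force: [0.2, -0.2, 0.3]
gripper_width: 0.601
finger_force: 0.0
```

```bash
python3 - <<'E'
from h import *
snap('side','s1'); crop('s1',180,140,170,120,4.6,'s1c')
snap('top','t1'); crop('t1',225,150,170,120,4.6,'t1c')
E
```

```text
(no output)
```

View pics/s1c.png

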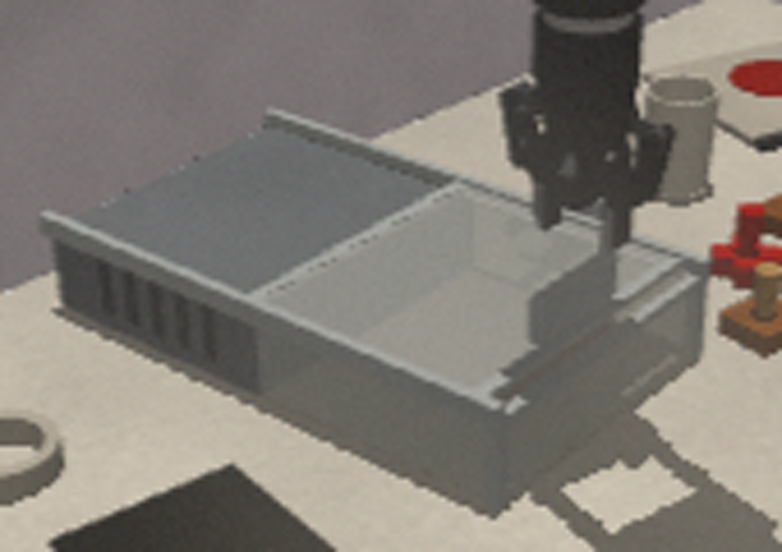

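The fingers straddle the handle blade, which runs from (560,320) to (610,220) in the crop. I will lower and push the window open.

Emit:
{"api": "carry_out", "payload": {"targets": [{"translation": [0,0,-10],"delta_rot": [0,0,0],"grip": 0.4},{"translation": [0,0,-25],"delta_rot": [0,0,0],"grip": 0.4},{"translation": [0,0,-40],"delta_rot": [0,0,0],"grip": 0.4},{"translation": [0,0,-50],"delta_rot": [0,0,0],"grip": 0.4},{"translation": [0,0,-55],"delta_rot": [0,0,0],"grip": 0.4},{"translation": [5,0,-55],"delta_rot": [0,0,0],"grip": 0.4},{"translation": [10,1,-55],"delta_rot": [0,0,0],"grip": 0.4},{"translation": [15,1,-55],"delta_rot": [0,0,0],"grip": 0.4},{"translation": [20,2,-55],"delta_rot": [0,0,0],"grip": 0.4},{"translation": [25,2,-55],"delta_rot": [0,0,0],"grip": 0.4}]}}

```text
time_s: 3.2
position: [0.5009, 0.0019, 0.1156]
tool_rot: [3.141, 0.0, 1.659]
force: [-1.4, 0.2, 0.9]
gripper_width: 0.6
finger_force: 0.1
```

Emit:
{"api": "carry_out", "payload": {"targets": [{"translation": [10,1,0],"delta_rot": [0,0,0],"grip": 0.4},{"translation": [25,2,0],"delta_rot": [0,0,0],"grip": 0.4},{"translation": [45,4,0],"delta_rot": [0,0,0],"grip": 0.4},{"translation": [65,6,0],"delta_rot": [0,0,0],"grip": 0.4},{"translation": [85,8,0],"delta_rot": [0,0,0],"grip": 0.4},{"translation": [105,10,0],"delta_rot": [0,0,0],"grip": 0.4},{"translation": [125,11,0],"delta_rot": [0,0,0],"grip": 0.4},{"translation": [145,13,0],"delta_rot": [0,0,0],"grip": 0.4},{"translation": [165,15,0],"delta_rot": [0,0,0],"grip": 0.4},{"translation": [180,16,0],"delta_rot": [0,0,0],"grip": 0.4}]}}

```text
time_s: 4.2
position: [0.6813, 0.0184, 0.1149]
tool_rot: [-3.141, -0.001, 1.659]
force: [-2.7, 0.7, 0.1]
gripper_width: 0.603
finger_force: 1.2
```

Emit:
{"api": "carry_out", "payload": {"targets": [{"translation": [5,0,0],"delta_rot": [0,0,0],"grip": 0.4},{"translation": [10,1,0],"delta_rot": [0,0,0],"grip": 0.4},{"translation": [15,1,0],"delta_rot": [0,0,0],"grip": 0.4},{"translation": [20,2,0],"delta_rot": [0,0,0],"grip": 0.4},{"translation": [23,2,0],"delta_rot": [0,0,0],"grip": 0.4},{"translation": [26,2,0],"delta_rot": [0,0,0],"grip": 0.4},{"translation": [28,3,0],"delta_rot": [0,0,0],"grip": 0.4},{"translation": [30,3,0],"delta_rot": [0,0,0],"grip": 0.4},{"translation": [30,3,0],"delta_rot": [0,0,0],"grip": 0.4},{"translation": [30,3,0],"delta_rot": [0,0,0],"grip": 0.4}]}}

```text
time_s: 5.2
position: [0.7107, 0.0208, 0.1156]
tool_rot: [3.14, 0.0, 1.658]
force: [0.2, -0.6, 0.6]
gripper_width: 0.602
finger_force: 0.0
```

```bash
python3 - <<'E'
from h import *
snap('top','t2'); crop('t2',225,70,190,140,4.2,'t2c')
E
```

```text
(no output)
```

View pics/t2c.png

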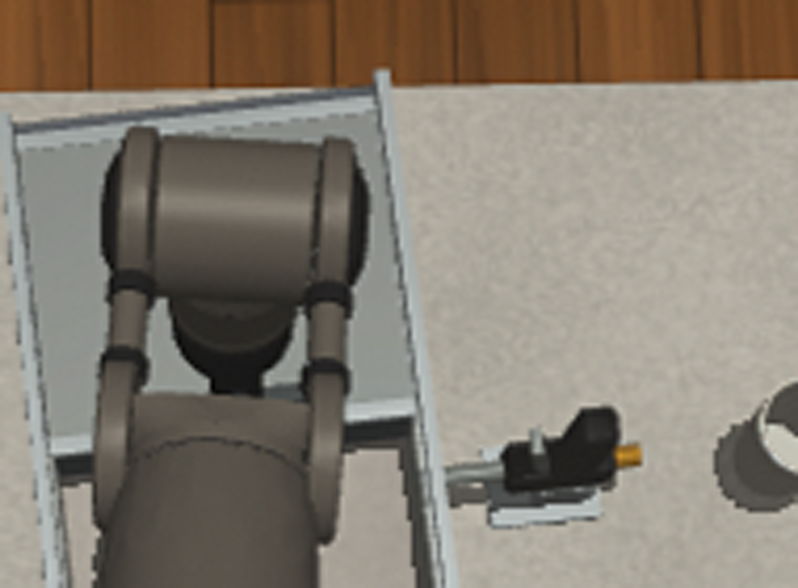

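Emit:
{"api": "carry_out", "payload": {"targets": [{"translation": [2,0,0],"delta_rot": [0,0,0],"grip": 0.4},{"translation": [4,0,0],"delta_rot": [0,0,0],"grip": 0.4},{"translation": [6,0,0],"delta_rot": [0,0,0],"grip": 0.4},{"translation": [8,0,0],"delta_rot": [0,0,0],"grip": 0.4},{"translation": [8,0,0],"delta_rot": [0,0,0],"grip": 0.4},{"translation": [8,0,0],"delta_rot": [0,0,0],"grip": 0.4},{"translation": [8,0,0],"delta_rot": [0,0,0],"grip": 0.4},{"translation": [8,0,0],"delta_rot": [0,0,0],"grip": 0.4},{"translation": [8,0,0],"delta_rot": [0,0,0],"grip": 0.4},{"translation": [8,0,0],"delta_rot": [0,0,0],"grip": 0.4}]}}

```text
time_s: 6.25
position: [0.7149, 0.021, 0.1152]
tool_rot: [-3.132, -0.001, 1.659]
force: [-15.6, 0.6, 8.2]
gripper_width: 0.596
finger_force: 7.9
```

Emit:
{"api": "carry_out", "payload": {"targets": [{"translation": [-8,0,0],"delta_rot": [0,0,0],"grip": 0.4},{"translation": [-10,0,20],"delta_rot": [0,0,0],"grip": 0.4},{"translation": [-10,0,50],"delta_rot": [0,0,0],"grip": 0.2},{"translation": [-20,-10,80],"delta_rot": [0,0,0],"grip": 0},{"translation": [-50,-40,90],"delta_rot": [0,0,0],"grip": 0},{"translation": [-82,-71,90],"delta_rot": [0,0,0],"grip": 0},{"translation": [-116,-103,90],"delta_rot": [0,0,0],"grip": 0},{"translation": [-145,-125,90],"delta_rot": [0,0,0],"grip": 0},{"translation": [-160,-130,90],"delta_rot": [0,0,0],"grip": 0},{"translation": [-160,-130,90],"delta_rot": [0,0,0],"grip": 0}]}}

```text
time_s: 7.25
position: [0.5572, -0.1105, 0.206]
tool_rot: [3.141, 0.001, 1.656]
force: [-0.7, -0.7, 0.2]
gripper_width: 1.004
finger_force: 0.0
```

```bash
cat >> h.py <<'E'
def knobs(d,z=.062):
    im=d['pixels']; hsv=cv2.cvtColor(im,cv2.COLOR_BGR2HSV)
    m=cv2.inRange(hsv,(8,90,120),(22,255,255))
    n,l,s,c=cv2.connectedComponentsWithStats(m)
    return [(s[i,4],c[i].round(1),atz(d,*c[i],z)[:2].round(4)) for i in range(1,n) if 12<s[i,4]<150]
E
python3 - <<'E'
from h import *
d0=load('top0');
for p in[(359,252),(404,257),(417,221),(350,260)]: print(cv2.cvtColor(d0['pixels'],cv2.COLOR_BGR2HSV)[p[1],p[0]])
for k in knobs(d0): print(k)
print()
for k in knobs(snap('top','t3')): print(k)
E
```

```text
[ 16 135 164]
[ 16 137 158]
[ 16 136 159]
[ 12 166 120]
(np.int32(70), array([220.6,  16.5]), array([1.1799, 0.1967]))
(np.int32(29), array([447.5,  11.5]), array([ 1.1853, -0.5041]))
(np.int32(50), array([362.9,  32.3]), array([ 1.1205, -0.24  ]))
(np.int32(17), array([373.3,  24.4]), array([ 1.146 , -0.2729]))
(np.int32(124), array([370.2,  63.3]), array([ 1.0191, -0.2578]))
(np.int32(107), array([377. ,  66.9]), array([ 1.0073, -0.2779]))
(np.int32(39), array([139.2,  68. ]), array([1.0155, 0.4431]))
(np.int32(20), array([145.4,  86.5]), array([0.9559, 0.423 ]))
(np.int32(51), array([ 99.6, 137.4]), array([0.7988, 0.5549]))
(np.int32(52), array([ 70.2, 143.5]), array([0.7815, 0.641 ]))
(np.int32(24), array([374.3, 177.7]), array([ 0.6633, -0.2536]))
(np.int32(32), array([491.7, 206.1]), array([ 0.5733, -0.5901]))
(np.int32(58), array([417.2, 219.7]), array([ 0.537 , -0.3717]))
(np.int32(62), array([501.1, 234.1]), array([ 0.4912, -0.6106]))
(np.int32(31), array([418.8, 230.9]), array([ 0.5043, -0.3743]))
(np.int32(144), array([400.3, 258.5]), array([ 0.4259, -0.3169]))

(np.int32(
[... 950 characters left out ...]
32(20), array([170. ,  81.5]), array([0.9706, 0.3491]))
(np.int32(115), array([268.7,  83.5]), array([0.9595, 0.0512]))
(np.int32(14), array([402. ,  79.5]), array([ 0.9656, -0.3514]))
(np.int32(31), array([416.7,  82.5]), array([ 0.9554, -0.3952]))
(np.int32(14), array([411.4,  83.7]), array([ 0.9517, -0.3788]))
(np.int32(54), array([ 99.7, 137.4]), array([0.7989, 0.5546]))
(np.int32(52), array([ 70.3, 143.4]), array([0.7818, 0.6407]))
(np.int32(37), array([491.6, 206.2]), array([ 0.573 , -0.5898]))
(np.int32(27), array([407.3, 216. ]), array([ 0.5484, -0.3437]))
(np.int32(63), array([501. , 233.7]), array([ 0.4923, -0.6102]))
(np.int32(19), array([364.2, 259.2]), array([ 0.4257, -0.2139]))
```

```bash
python3 - <<'E'
s=open('h.py').read().replace("(8,90,120),(22,255,255)","(14,110,125),(19,155,255)").replace("if 12<s[i,4]<150]","if 12<s[i,4]<150 and c[i][1]>165 and 140<c[i][0]<460]")
open('h.py','w').write(s)
E
python3 - <<'E'
from h import *
for n in ('top0','t1','t2','t3'):
    print(n)
    for k in knobs(load(n)): print(*k)
crop('t3',330,190,110,90,6,'t3c')
E
```

```text
top0
43 [416.8 221.2] [ 0.5325 -0.3704]
46 [359.2 252.3] [ 0.4454 -0.2004]
47 [403.8 257.4] [ 0.4288 -0.3269]
t1
44 [416.7 221.2] [ 0.5325 -0.3701]
45 [359.2 252.3] [ 0.4456 -0.2003]
48 [403.7 257.5] [ 0.4287 -0.3267]
t2
44 [416.7 221.2] [ 0.5325 -0.3701]
46 [359.2 252.3] [ 0.4454 -0.2004]
49 [403.7 257.4] [ 0.4289 -0.3266]
t3
43 [416.7 221.2] [ 0.5326 -0.3699]
49 [403.6 257.4] [ 0.4288 -0.3263]
```

View pics/t3c.png

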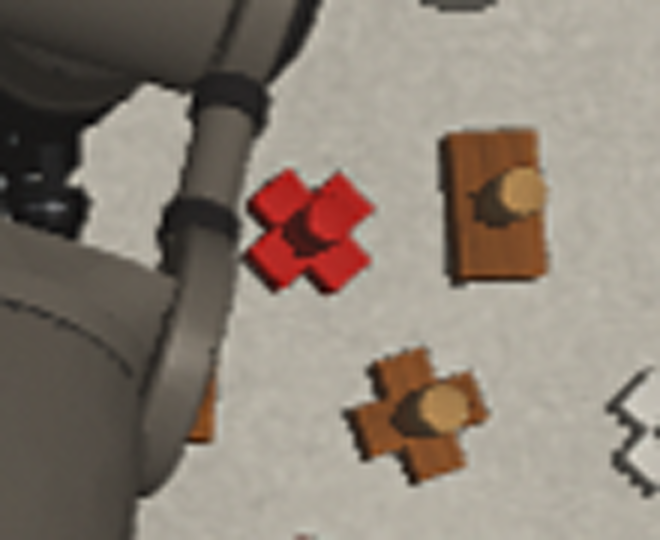

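Knob detection is stable, and all three stamps stand where they were. I will grasp the square first.

Emit:
{"api": "carry_out", "payload": {"force": 35, "targets": [{"translation": [-25,-20,0],"delta_rot": [0,0,0],"grip": 0},{"translation": [-60,-48,0],"delta_rot": [0,0,0],"grip": 0},{"translation": [-92,-75,-15],"delta_rot": [0,0,0],"grip": 0},{"translation": [-111,-90,-45],"delta_rot": [0,0,0],"grip": 0},{"translation": [-111,-90,-80],"delta_rot": [0,0,0],"grip": 0},{"translation": [-111,-90,-115],"delta_rot": [0,0,0],"grip": 0},{"translation": [-111,-90,-140],"delta_rot": [0,0,0],"grip": 0},{"translation": [-111,-90,-155],"delta_rot": [0,0,0],"grip": 0},{"translation": [-111,-90,-155],"delta_rot": [0,0,0],"grip": 0},{"translation": [-111,-90,-155],"delta_rot": [0,0,0],"grip": 0}]}}

```text
time_s: 8.3
position: [0.4485, -0.1992, 0.0504]
tool_rot: [3.141, 0.0, 1.659]
force: [0.6, 0.5, 1.0]
gripper_width: 0.997
finger_force: 0.0
```

Emit:
{"api": "carry_out", "payload": {"targets": [{"translation": [0,0,0],"delta_rot": [0,0,0],"grip": 0.5},{"translation": [0,0,0],"delta_rot": [0,0,0],"grip": 1},{"translation": [0,0,0],"delta_rot": [0,0,0],"grip": 1},{"translation": [0,0,0],"delta_rot": [0,0,0],"grip": 1},{"translation": [0,0,0],"delta_rot": [0,0,0],"grip": 1},{"translation": [0,0,0],"delta_rot": [0,0,0],"grip": 1},{"translation": [0,0,0],"delta_rot": [0,0,0],"grip": 1},{"translation": [0,0,3],"delta_rot": [0,0,0],"grip": 1},{"translation": [0,0,10],"delta_rot": [0,0,0],"grip": 1},{"translation": [0,0,20],"delta_rot": [0,0,0],"grip": 1}]}}

```text
time_s: 9.3
position: [0.447, -0.199, 0.0705]
tool_rot: [-3.141, -0.001, 1.658]
force: [-0.1, 0.0, -1.2]
gripper_width: 0.273
finger_force: 34.3
```

Emit:
{"api": "carry_out", "payload": {"targets": [{"translation": [0,0,30],"delta_rot": [0,0,0],"grip": 1},{"translation": [0,0,70],"delta_rot": [0,0,0],"grip": 1},{"translation": [5,12,105],"delta_rot": [0,0,0],"grip": 1},{"translation": [18,45,120],"delta_rot": [0,0,0],"grip": 1},{"translation": [33,84,120],"delta_rot": [0,0,0],"grip": 1},{"translation": [50,126,120],"delta_rot": [0,0,0],"grip": 1},{"translation": [67,168,120],"delta_rot": [0,0,0],"grip": 1},{"translation": [84,210,120],"delta_rot": [0,0,0],"grip": 1},{"translation": [99,250,120],"delta_rot": [0,0,0],"grip": 1},{"translation": [108,275,120],"delta_rot": [0,0,0],"grip": 1}]}}

```text
time_s: 10.3
position: [0.5558, 0.0788, 0.1911]
tool_rot: [3.141, -0.0, 1.66]
force: [0.1, -0.1, -1.0]
gripper_width: 0.264
finger_force: 34.5
```

Emit:
{"api": "carry_out", "payload": {"targets": [{"translation": [4,9,-5],"delta_rot": [0,0,0],"grip": 1},{"translation": [4,9,-25],"delta_rot": [0,0,0],"grip": 1},{"translation": [4,9,-55],"delta_rot": [0,0,0],"grip": 1},{"translation": [4,9,-85],"delta_rot": [0,0,0],"grip": 1},{"translation": [4,9,-110],"delta_rot": [0,0,0],"grip": 1},{"translation": [4,9,-125],"delta_rot": [0,0,0],"grip": 1},{"translation": [4,9,-131],"delta_rot": [0,0,0],"grip": 1},{"translation": [4,9,-133],"delta_rot": [0,0,0],"grip": 1},{"translation": [4,9,-133],"delta_rot": [0,0,0],"grip": 1},{"translation": [4,9,-133],"delta_rot": [0,0,0],"grip": 1}]}}

```text
time_s: 11.3
position: [0.56, 0.0847, 0.0584]
tool_rot: [3.14, 0.0, 1.658]
force: [-0.4, 0.1, -0.6]
gripper_width: 0.27
finger_force: 34.5
```

Emit:
{"api": "carry_out", "payload": {"targets": [{"translation": [0,0,0],"delta_rot": [0,0,0],"grip": 0.6},{"translation": [0,0,0],"delta_rot": [0,0,0],"grip": 0.4},{"translation": [0,0,0],"delta_rot": [0,0,0],"grip": 0.4},{"translation": [0,0,0],"delta_rot": [0,0,0],"grip": 0.4},{"translation": [0,0,15],"delta_rot": [0,0,0],"grip": 0.4},{"translation": [0,0,45],"delta_rot": [0,0,0],"grip": 0.4},{"translation": [0,0,90],"delta_rot": [0,0,0],"grip": 0.4},{"translation": [-5,-20,130],"delta_rot": [0,0,0],"grip": 0.2},{"translation": [-15,-50,145],"delta_rot": [0,0,0],"grip": 0},{"translation": [-26,-90,145],"delta_rot": [0,0,0],"grip": 0}]}}

```text
time_s: 12.3
position: [0.5345, -0.0052, 0.2055]
tool_rot: [3.135, 0.001, 1.661]
force: [-0.2, -0.4, -1.4]
gripper_width: 1.0
finger_force: 0.0
```

```bash
python3 - <<'E'
from h import *
for k in knobs(snap('top','t4')): print(*k)
E
```

```text
25 [257.6 213.8] [0.5619 0.0889]
43 [416.7 221.2] [ 0.5326 -0.3699]
49 [403.7 257.4] [ 0.4289 -0.3266]
```

Emit:
{"api": "carry_out", "payload": {"targets": [{"translation": [-8,-25,0],"delta_rot": [0,0,0],"grip": 0},{"translation": [-21,-65,0],"delta_rot": [0,0,0],"grip": 0},{"translation": [-35,-108,0],"delta_rot": [0,0,0],"grip": 0},{"translation": [-49,-150,0],"delta_rot": [0,0,0],"grip": 0},{"translation": [-63,-193,0],"delta_rot": [0,0,0],"grip": 0},{"translation": [-77,-236,0],"delta_rot": [0,0,0],"grip": 0},{"translation": [-90,-278,0],"delta_rot": [0,0,0],"grip": 0},{"translation": [-100,-308,-5],"delta_rot": [0,0,0],"grip": 0},{"translation": [-105,-321,-20],"delta_rot": [0,0,0],"grip": 0},{"translation": [-105,-322,-50],"delta_rot": [0,0,0],"grip": 0}]}}

```text
time_s: 13.35
position: [0.4285, -0.3303, 0.1534]
tool_rot: [3.139, 0.004, 1.655]
force: [0.7, 0.4, -0.7]
gripper_width: 1.0
finger_force: 0.0
```

Emit:
{"api": "carry_out", "payload": {"targets": [{"translation": [0,0,-40],"delta_rot": [0,0,0],"grip": 0},{"translation": [0,0,-75],"delta_rot": [0,0,0],"grip": 0},{"translation": [0,0,-98],"delta_rot": [0,0,0],"grip": 0},{"translation": [0,0,-104],"delta_rot": [0,0,0],"grip": 0},{"translation": [0,0,-104],"delta_rot": [0,0,0],"grip": 0},{"translation": [0,0,-104],"delta_rot": [0,0,0],"grip": 0.5},{"translation": [0,0,-104],"delta_rot": [0,0,0],"grip": 1},{"translation": [0,0,-104],"delta_rot": [0,0,0],"grip": 1},{"translation": [0,0,-104],"delta_rot": [0,0,0],"grip": 1},{"translation": [0,0,-104],"delta_rot": [0,0,0],"grip": 1}]}}

```text
time_s: 14.35
position: [0.4285, -0.3274, 0.0491]
tool_rot: [3.141, 0.001, 1.658]
force: [-2.0, 1.0, 3.8]
gripper_width: 0.269
finger_force: 34.1
```

Emit:
{"api": "carry_out", "payload": {"targets": [{"translation": [0,0,15],"delta_rot": [0,0,0],"grip": 1},{"translation": [0,0,50],"delta_rot": [0,0,0],"grip": 1},{"translation": [0,0,95],"delta_rot": [0,0,0],"grip": 1},{"translation": [5,12,130],"delta_rot": [0,0,0],"grip": 1},{"translation": [18,44,140],"delta_rot": [0,0,0],"grip": 1},{"translation": [35,86,140],"delta_rot": [0,0,0],"grip": 1},{"translation": [52,128,140],"delta_rot": [0,0,0],"grip": 1},{"translation": [69,170,140],"delta_rot": [0,0,0],"grip": 1},{"translation": [86,212,140],"delta_rot": [0,0,0],"grip": 1},{"translation": [103,254,140],"delta_rot": [0,0,0],"grip": 1}]}}

```text
time_s: 15.35
position: [0.5316, -0.0714, 0.1884]
tool_rot: [3.141, 0.0, 1.658]
force: [0.6, -0.9, -1.1]
gripper_width: 0.267
finger_force: 34.4
```

Emit:
{"api": "carry_out", "payload": {"targets": [{"translation": [16,40,0],"delta_rot": [0,0,0],"grip": 1},{"translation": [29,70,0],"delta_rot": [0,0,0],"grip": 1},{"translation": [34,82,-5],"delta_rot": [0,0,0],"grip": 1},{"translation": [34,83,-35],"delta_rot": [0,0,0],"grip": 1},{"translation": [34,83,-75],"delta_rot": [0,0,0],"grip": 1},{"translation": [34,83,-110],"delta_rot": [0,0,0],"grip": 1},{"translation": [34,83,-127],"delta_rot": [0,0,0],"grip": 1},{"translation": [34,83,-132],"delta_rot": [0,0,0],"grip": 1},{"translation": [34,83,-132],"delta_rot": [0,0,0],"grip": 1},{"translation": [34,83,-132],"delta_rot": [0,0,0],"grip": 1}]}}

```text
time_s: 16.35
position: [0.5654, 0.0092, 0.0566]
tool_rot: [3.141, 0.0, 1.658]
force: [-0.1, 0.1, -0.9]
gripper_width: 0.272
finger_force: 34.5
```

Emit:
{"api": "carry_out", "payload": {"targets": [{"translation": [0,0,0],"delta_rot": [0,0,0],"grip": 0.6},{"translation": [0,0,0],"delta_rot": [0,0,0],"grip": 0.4},{"translation": [0,0,0],"delta_rot": [0,0,0],"grip": 0.4},{"translation": [0,0,0],"delta_rot": [0,0,0],"grip": 0.4},{"translation": [0,0,15],"delta_rot": [0,0,0],"grip": 0.4},{"translation": [0,0,45],"delta_rot": [0,0,0],"grip": 0.4},{"translation": [0,0,90],"delta_rot": [0,0,0],"grip": 0.4},{"translation": [0,-20,130],"delta_rot": [0,0,0],"grip": 0.2},{"translation": [0,-50,145],"delta_rot": [0,0,0],"grip": 0},{"translation": [0,-90,145],"delta_rot": [0,0,0],"grip": 0}]}}

```text
time_s: 17.35
position: [0.5668, -0.0803, 0.2049]
tool_rot: [3.135, 0.002, 1.661]
force: [0.2, 0.4, -0.2]
gripper_width: 1.003
finger_force: 0.0
```

```bash
python3 - <<'E'
from h import *
for k in knobs(snap('top','t5')): print(*k)
E
```

```text
46 [259.1 214. ] [0.5611 0.0846]
45 [416.8 221.2] [ 0.5327 -0.3703]
```

Emit:
{"api": "carry_out", "payload": {"targets": [{"translation": [-3,-25,0],"delta_rot": [0,0,0],"grip": 0},{"translation": [-8,-67,0],"delta_rot": [0,0,0],"grip": 0},{"translation": [-13,-110,0],"delta_rot": [0,0,0],"grip": 0},{"translation": [-18,-153,0],"delta_rot": [0,0,0],"grip": 0},{"translation": [-22,-196,0],"delta_rot": [0,0,0],"grip": 0},{"translation": [-27,-239,0],"delta_rot": [0,0,0],"grip": 0},{"translation": [-31,-270,0],"delta_rot": [0,0,0],"grip": 0},{"translation": [-33,-287,-10],"delta_rot": [0,0,0],"grip": 0},{"translation": [-33,-289,-30],"delta_rot": [0,0,0],"grip": 0},{"translation": [-33,-289,-50],"delta_rot": [0,0,0],"grip": 0}]}}

```text
time_s: 18.4
position: [0.5321, -0.3692, 0.1498]
tool_rot: [-3.142, -0.001, 1.658]
force: [0.5, -0.3, -0.2]
gripper_width: 0.999
finger_force: 0.0
```

Emit:
{"api": "carry_out", "payload": {"targets": [{"translation": [0,0,-40],"delta_rot": [0,0,0],"grip": 0},{"translation": [0,0,-75],"delta_rot": [0,0,0],"grip": 0},{"translation": [0,0,-96],"delta_rot": [0,0,0],"grip": 0},{"translation": [0,0,-101],"delta_rot": [0,0,0],"grip": 0},{"translation": [0,0,-101],"delta_rot": [0,0,0],"grip": 0},{"translation": [0,0,-101],"delta_rot": [0,0,0],"grip": 0.5},{"translation": [0,0,-101],"delta_rot": [0,0,0],"grip": 1},{"translation": [0,0,-101],"delta_rot": [0,0,0],"grip": 1},{"translation": [0,0,-101],"delta_rot": [0,0,0],"grip": 1},{"translation": [0,0,-101],"delta_rot": [0,0,0],"grip": 1}]}}

```text
time_s: 19.4
position: [0.5326, -0.3695, 0.0512]
tool_rot: [3.14, 0.001, 1.658]
force: [0.5, -0.1, 2.9]
gripper_width: 0.266
finger_force: 34.3
```

Emit:
{"api": "carry_out", "payload": {"targets": [{"translation": [0,0,15],"delta_rot": [0,0,0],"grip": 1},{"translation": [0,0,50],"delta_rot": [0,0,0],"grip": 1},{"translation": [0,0,95],"delta_rot": [0,0,0],"grip": 1},{"translation": [0,12,130],"delta_rot": [0,0,0],"grip": 1},{"translation": [0,46,140],"delta_rot": [0,0,0],"grip": 1},{"translation": [5,90,140],"delta_rot": [0,0,0],"grip": 1},{"translation": [12,135,140],"delta_rot": [0,0,0],"grip": 1},{"translation": [20,180,140],"delta_rot": [0,0,0],"grip": 1},{"translation": [28,225,140],"delta_rot": [0,0,0],"grip": 1},{"translation": [35,270,140],"delta_rot": [0,0,0],"grip": 1}]}}

```text
time_s: 20.4
position: [0.5674, -0.0974, 0.1914]
tool_rot: [3.141, 0.0, 1.658]
force: [0.7, 0.2, -0.5]
gripper_width: 0.27
finger_force: 34.5
```

Emit:
{"api": "carry_out", "payload": {"targets": [{"translation": [4,25,0],"delta_rot": [0,0,0],"grip": 1},{"translation": [5,34,-2],"delta_rot": [0,0,0],"grip": 1},{"translation": [5,34,-15],"delta_rot": [0,0,0],"grip": 1},{"translation": [5,34,-45],"delta_rot": [0,0,0],"grip": 1},{"translation": [5,34,-80],"delta_rot": [0,0,0],"grip": 1},{"translation": [5,34,-112],"delta_rot": [0,0,0],"grip": 1},{"translation": [5,34,-128],"delta_rot": [0,0,0],"grip": 1},{"translation": [5,34,-133],"delta_rot": [0,0,0],"grip": 1},{"translation": [5,34,-133],"delta_rot": [0,0,0],"grip": 1},{"translation": [5,34,-133],"delta_rot": [0,0,0],"grip": 1}]}}

```text
time_s: 21.4
position: [0.5721, -0.0668, 0.057]
tool_rot: [-3.141, 0.0, 1.657]
force: [0.3, 0.3, -0.2]
gripper_width: 0.269
finger_force: 35.2
```

Emit:
{"api": "carry_out", "payload": {"targets": [{"translation": [0,0,0],"delta_rot": [0,0,0],"grip": 0.6},{"translation": [0,0,0],"delta_rot": [0,0,0],"grip": 0.4},{"translation": [0,0,0],"delta_rot": [0,0,0],"grip": 0.4},{"translation": [0,0,0],"delta_rot": [0,0,0],"grip": 0.4},{"translation": [0,0,15],"delta_rot": [0,0,0],"grip": 0.4},{"translation": [0,0,45],"delta_rot": [0,0,0],"grip": 0.4},{"translation": [0,0,90],"delta_rot": [0,0,0],"grip": 0.4},{"translation": [-20,-20,130],"delta_rot": [0,0,0],"grip": 0.4},{"translation": [-45,-60,145],"delta_rot": [0,0,0],"grip": 0.4},{"translation": [-75,-100,145],"delta_rot": [0,0,0],"grip": 0.4}]}}

```text
time_s: 22.4
position: [0.4983, -0.1663, 0.2055]
tool_rot: [3.135, 0.004, 1.661]
force: [0.7, 0.1, -0.0]
gripper_width: 0.599
finger_force: 0.0
```

Emit:
{"api": "carry_out", "payload": {"targets": [{"translation": [-25,-30,0],"delta_rot": [0,0,0],"grip": 0.4},{"translation": [-45,-60,0],"delta_rot": [0,0,0],"grip": 0.4},{"translation": [-60,-80,0],"delta_rot": [0,0,0],"grip": 0.4},{"translation": [-60,-80,0],"delta_rot": [0,0,0],"grip": 0.4},{"translation": [-60,-80,0],"delta_rot": [0,0,0],"grip": 0.4},{"translation": [-60,-80,0],"delta_rot": [0,0,0],"grip": 0.4},{"translation": [-60,-80,0],"delta_rot": [0,0,0],"grip": 0.4},{"translation": [-60,-80,0],"delta_rot": [0,0,0],"grip": 0.4},{"translation": [-60,-80,0],"delta_rot": [0,0,0],"grip": 0.4},{"translation": [-60,-80,0],"delta_rot": [0,0,0],"grip": 0.4}]}}

```text
time_s: 23.4
position: [0.4375, -0.2449, 0.2023]
tool_rot: [3.142, -0.0, 1.659]
force: [-0.0, -0.0, 0.2]
gripper_width: 0.599
finger_force: 0.0
```

```bash
python3 - <<'E'
from h import *
for k in knobs(snap('top','t6'),.068): print(*k)
cv2.imwrite('pics/t6c.png',cv2.resize(load('t6')['pixels'][80:280,220:460],None,fx=3,fy=3,interpolation=cv2.INTER_CUBIC))
E
```

```text
46 [311.8 208.7] [ 0.5731 -0.0678]
46 [284.8 211.8] [0.5652 0.0102]
46 [259.1 214. ] [0.5601 0.0844]
```

View pics/t6c.png

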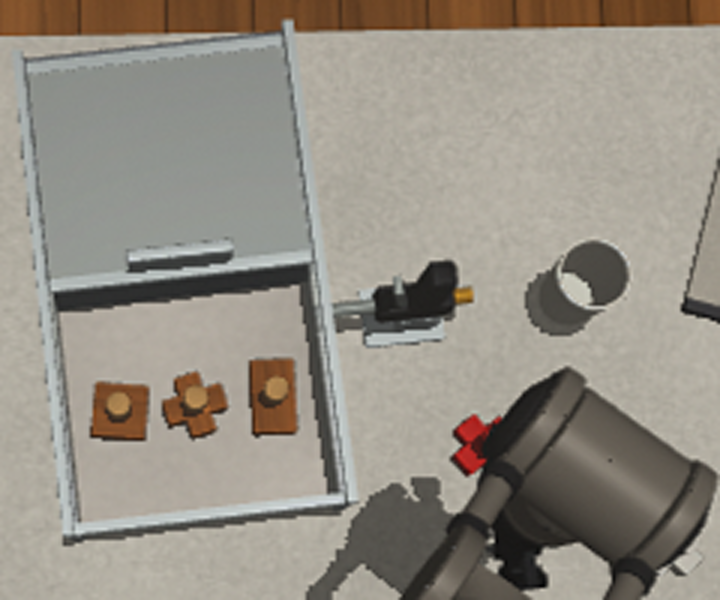

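All three stamps stand upright inside and the window rests over the collector, with its handle at crop (180,252). Next I close the window.

Emit:
{"api": "carry_out", "payload": {"targets": [{"translation": [15,15,0],"delta_rot": [0,0,0],"grip": 0.4},{"translation": [45,46,0],"delta_rot": [0,0,0],"grip": 0.4},{"translation": [77,79,0],"delta_rot": [0,0,0],"grip": 0.4},{"translation": [109,112,0],"delta_rot": [0,0,0],"grip": 0.4},{"translation": [141,145,0],"delta_rot": [0,0,0],"grip": 0.4},{"translation": [173,178,0],"delta_rot": [0,0,0],"grip": 0.4},{"translation": [205,211,0],"delta_rot": [0,0,0],"grip": 0.4},{"translation": [235,243,0],"delta_rot": [0,0,0],"grip": 0.4},{"translation": [253,262,0],"delta_rot": [0,0,0],"grip": 0.4},{"translation": [258,267,0],"delta_rot": [0,0,0],"grip": 0.4}]}}

```text
time_s: 24.45
position: [0.6965, 0.0246, 0.2013]
tool_rot: [-3.141, -0.001, 1.662]
force: [-0.9, -0.4, 0.3]
gripper_width: 0.604
finger_force: 0.0
```

Emit:
{"api": "carry_out", "payload": {"targets": [{"translation": [0,0,-10],"delta_rot": [0,0,0],"grip": 0.4},{"translation": [0,0,-35],"delta_rot": [0,0,0],"grip": 0.4},{"translation": [0,0,-65],"delta_rot": [0,0,0],"grip": 0.4},{"translation": [0,0,-82],"delta_rot": [0,0,0],"grip": 0.4},{"translation": [0,0,-87],"delta_rot": [0,0,0],"grip": 0.4},{"translation": [0,0,-87],"delta_rot": [0,0,0],"grip": 0.4},{"translation": [-6,0,-87],"delta_rot": [0,0,0],"grip": 0.4},{"translation": [-12,-1,-87],"delta_rot": [0,0,0],"grip": 0.4},{"translation": [-18,-1,-87],"delta_rot": [0,0,0],"grip": 0.4},{"translation": [-24,-2,-87],"delta_rot": [0,0,0],"grip": 0.4}]}}

```text
time_s: 25.45
position: [0.6713, 0.02, 0.1163]
tool_rot: [3.139, 0.0, 1.659]
force: [1.7, 1.3, 0.7]
gripper_width: 0.598
finger_force: 0.9
```

Emit:
{"api": "carry_out", "payload": {"targets": [{"translation": [-10,-1,0],"delta_rot": [0,0,0],"grip": 0.4},{"translation": [-25,-2,0],"delta_rot": [0,0,0],"grip": 0.4},{"translation": [-47,-4,0],"delta_rot": [0,0,0],"grip": 0.4},{"translation": [-70,-6,0],"delta_rot": [0,0,0],"grip": 0.4},{"translation": [-94,-9,0],"delta_rot": [0,0,0],"grip": 0.4},{"translation": [-118,-11,0],"delta_rot": [0,0,0],"grip": 0.4},{"translation": [-142,-13,0],"delta_rot": [0,0,0],"grip": 0.4},{"translation": [-166,-15,0],"delta_rot": [0,0,0],"grip": 0.4},{"translation": [-185,-17,0],"delta_rot": [0,0,0],"grip": 0.4},{"translation": [-197,-18,0],"delta_rot": [0,0,0],"grip": 0.4}]}}

```text
time_s: 26.45
position: [0.4733, 0.0016, 0.116]
tool_rot: [3.14, 0.001, 1.658]
force: [2.9, -0.1, -1.8]
gripper_width: 0.603
finger_force: 1.2
```

Emit:
{"api": "carry_out", "payload": {"targets": [{"translation": [-5,0,0],"delta_rot": [0,0,0],"grip": 0.4},{"translation": [-10,-1,0],"delta_rot": [0,0,0],"grip": 0.4},{"translation": [-14,-1,0],"delta_rot": [0,0,0],"grip": 0.4},{"translation": [-18,-2,0],"delta_rot": [0,0,0],"grip": 0.4},{"translation": [-22,-2,0],"delta_rot": [0,0,0],"grip": 0.4},{"translation": [-26,-2,0],"delta_rot": [0,0,0],"grip": 0.4},{"translation": [-28,-2,0],"delta_rot": [0,0,0],"grip": 0.4},{"translation": [-30,-3,0],"delta_rot": [0,0,0],"grip": 0.4},{"translation": [-31,-3,0],"delta_rot": [0,0,0],"grip": 0.4},{"translation": [-31,-3,0],"delta_rot": [0,0,0],"grip": 0.4}]}}

```text
time_s: 27.45
position: [0.4462, -0.0009, 0.1157]
tool_rot: [3.135, 0.0, 1.658]
force: [12.2, 4.8, -5.6]
gripper_width: 0.599
finger_force: 6.3
```

Emit:
{"api": "carry_out", "payload": {"targets": [{"translation": [5,0,0],"delta_rot": [0,0,0],"grip": 0.4},{"translation": [15,1,0],"delta_rot": [0,0,0],"grip": 0.4},{"translation": [20,2,15],"delta_rot": [0,0,0],"grip": 0.4},{"translation": [20,2,50],"delta_rot": [0,0,0],"grip": 0.4},{"translation": [20,2,90],"delta_rot": [0,0,-4],"grip": 0.2},{"translation": [20,-10,120],"delta_rot": [0,0,-12],"grip": 0},{"translation": [20,-40,135],"delta_rot": [0,0,-20],"grip": 0},{"translation": [20,-75,135],"delta_rot": [0,0,-28],"grip": 0},{"translation": [20,-100,135],"delta_rot": [0,0,-36],"grip": 0},{"translation": [20,-110,135],"delta_rot": [0,0,-40],"grip": 0}]}}

```text
time_s: 28.45
position: [0.4632, -0.1132, 0.2502]
tool_rot: [-3.141, 0.001, 0.953]
force: [0.6, 0.0, -1.0]
gripper_width: 0.994
finger_force: 0.0
```

```bash
python3 - <<'E'
from h import *
snap('side','s2'); snap('top','t7')
a=cv2.resize(load('s2')['pixels'][135:215,270:340],None,fx=7,fy=7,interpolation=cv2.INTER_CUBIC)
b=cv2.resize(load('t7')['pixels'][160:200,325:385],None,fx=5,fy=5,interpolation=cv2.INTER_CUBIC)
c=np.zeros((560,490+300,3),np.uint8);c[:,:490]=a;c[:200,490:]=b
cv2.imwrite('pics/gun.png',c)
E
```

```text
(no output)
```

View pics/gun.png

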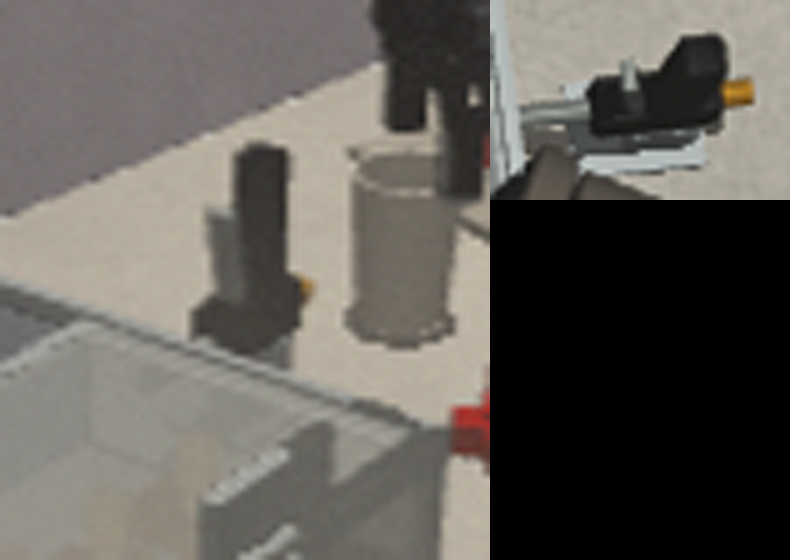

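The gun crop shows the grip upright, with the steel trigger on its +y side and the orange nozzle low down, clear of the fingers.

Emit:
{"api": "carry_out", "payload": {"targets": [{"translation": [12,-6,0],"delta_rot": [0,0,-4],"grip": 0},{"translation": [36,-18,0],"delta_rot": [0,0,-10],"grip": 0},{"translation": [65,-32,0],"delta_rot": [0,0,-17],"grip": 0},{"translation": [95,-46,0],"delta_rot": [0,0,-24],"grip": 0},{"translation": [125,-60,0],"delta_rot": [0,0,-31],"grip": 0},{"translation": [152,-73,0],"delta_rot": [0,0,-38],"grip": 0},{"translation": [176,-84,0],"delta_rot": [0,0,-45],"grip": 0},{"translation": [190,-91,0],"delta_rot": [0,0,-49],"grip": 0},{"translation": [194,-93,0],"delta_rot": [0,0,-50],"grip": 0},{"translation": [194,-93,0],"delta_rot": [0,0,-50],"grip": 0}]}}

```text
time_s: 29.55
position: [0.6574, -0.2034, 0.2495]
tool_rot: [-3.141, 0.001, 0.091]
force: [-0.7, 1.0, -0.5]
gripper_width: 0.999
finger_force: 0.0
```

```bash
python3 - <<'E'
from h import *
s=state(); print(s['position'],s['tool_rot'])
E
```

```text
[ 0.65739774 -0.20340069  0.2494659 ] [-3.14074621e+00  1.43405422e-03  9.05501511e-02]
```

Emit:
{"api": "carry_out", "payload": {"targets": [{"translation": [0,0,-10],"delta_rot": [0,0,0],"grip": 0},{"translation": [0,0,-35],"delta_rot": [0,0,0],"grip": 0},{"translation": [0,0,-60],"delta_rot": [0,0,0],"grip": 0},{"translation": [0,0,-80],"delta_rot": [0,0,0],"grip": 0},{"translation": [0,0,-95],"delta_rot": [0,0,0],"grip": 0},{"translation": [0,0,-108],"delta_rot": [0,0,0],"grip": 0},{"translation": [0,0,-116],"delta_rot": [0,0,0],"grip": 0},{"translation": [0,0,-120],"delta_rot": [0,0,0],"grip": 0},{"translation": [0,-2,-120],"delta_rot": [0,0,0],"grip": 0},{"translation": [0,-2,-120],"delta_rot": [0,0,0],"grip": 0}]}}

```text
time_s: 30.55
position: [0.6577, -0.2066, 0.1311]
tool_rot: [3.141, -0.001, 0.088]
force: [-0.2, 0.5, 0.5]
gripper_width: 0.996
finger_force: 0.0
```

Emit:
{"api": "carry_out", "payload": {"force": 30, "targets": [{"translation": [0,0,0],"delta_rot": [0,0,0],"grip": 0.2},{"translation": [0,0,0],"delta_rot": [0,0,0],"grip": 0.3},{"translation": [0,0,0],"delta_rot": [0,0,0],"grip": 0.4},{"translation": [0,0,0],"delta_rot": [0,0,0],"grip": 0.5},{"translation": [0,0,0],"delta_rot": [0,0,0],"grip": 0.6},{"translation": [0,0,0],"delta_rot": [0,0,0],"grip": 0.7},{"translation": [0,0,0],"delta_rot": [0,0,0],"grip": 0.8},{"translation": [0,0,0],"delta_rot": [0,0,0],"grip": 0.8},{"translation": [0,0,0],"delta_rot": [0,0,0],"grip": 0.8},{"translation": [0,0,0],"delta_rot": [0,0,0],"grip": 0.8}]}}

```text
time_s: 31.55
position: [0.6579, -0.2077, 0.1317]
tool_rot: [3.139, -0.002, 0.087]
force: [-0.4, -4.9, 5.4]
gripper_width: 0.504
finger_force: 28.3
```

Emit:
{"api": "carry_out", "payload": {"force": 45, "targets": [{"translation": [0,0,0],"delta_rot": [0,0,0],"grip": 0.9},{"translation": [0,0,0],"delta_rot": [0,0,0],"grip": 0.9},{"translation": [0,0,0],"delta_rot": [0,0,0],"grip": 0.9},{"translation": [0,0,0],"delta_rot": [0,0,0],"grip": 0.9},{"translation": [0,0,0],"delta_rot": [0,0,0],"grip": 0.9},{"translation": [0,0,0],"delta_rot": [0,0,0],"grip": 0.9},{"translation": [0,0,0],"delta_rot": [0,0,0],"grip": 0.9},{"translation": [0,0,0],"delta_rot": [0,0,0],"grip": 0.9},{"translation": [0,0,0],"delta_rot": [0,0,0],"grip": 0.9},{"translation": [0,0,0],"delta_rot": [0,0,0],"grip": 0.9}]}}

```text
time_s: 32.55
position: [0.6579, -0.2079, 0.1319]
tool_rot: [3.139, -0.002, 0.087]
force: [-0.3, -5.4, 5.9]
gripper_width: 0.493
finger_force: 44.4
```

Emit:
{"api": "carry_out", "payload": {"targets": [{"translation": [0,0,0],"delta_rot": [0,0,0],"grip": 0.9},{"translation": [0,0,0],"delta_rot": [0,0,0],"grip": 0.9},{"translation": [0,0,0],"delta_rot": [0,0,0],"grip": 0.9},{"translation": [0,0,0],"delta_rot": [0,0,0],"grip": 0.9},{"translation": [0,0,0],"delta_rot": [0,0,0],"grip": 0.9},{"translation": [0,0,0],"delta_rot": [0,0,0],"grip": 0.9},{"translation": [0,0,0],"delta_rot": [0,0,0],"grip": 0.9},{"translation": [0,0,0],"delta_rot": [0,0,0],"grip": 0.9},{"translation": [0,0,0],"delta_rot": [0,0,0],"grip": 0.9},{"translation": [0,0,0],"delta_rot": [0,0,0],"grip": 0.9}]}}

```text
time_s: 33.55
position: [0.6579, -0.2079, 0.1319]
tool_rot: [3.139, -0.002, 0.087]
force: [-0.3, -4.3, 6.8]
gripper_width: 0.495
finger_force: 44.4
```

```bash
python3 - <<'E'
from h import *
snap('top','t8'); snap('side','s3')
a=cv2.resize(load('s3')['pixels'][120:260,190:350],None,fx=4,fy=4,interpolation=cv2.INTER_CUBIC)
cv2.imwrite('pics/s3c.png',a)
E
```

```text
(no output)
```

View pics/s3c.png

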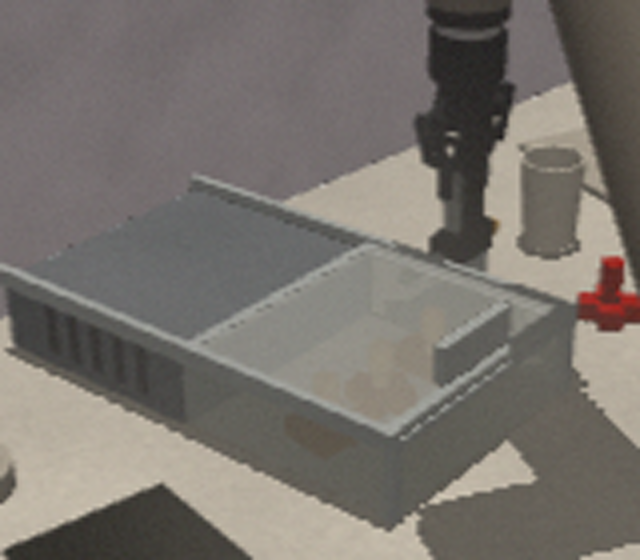

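The window is shut, the stamps are visible inside and the trigger is squeezed. It has been held for over two seconds, so I release it.

Emit:
{"api": "carry_out", "payload": {"targets": [{"translation": [0,0,0],"delta_rot": [0,0,0],"grip": 0.3},{"translation": [0,0,0],"delta_rot": [0,0,0],"grip": 0},{"translation": [0,0,0],"delta_rot": [0,0,0],"grip": 0},{"translation": [0,0,0],"delta_rot": [0,0,0],"grip": 0},{"translation": [0,2,0],"delta_rot": [0,0,0],"grip": 0},{"translation": [0,2,10],"delta_rot": [0,0,0],"grip": 0},{"translation": [0,2,30],"delta_rot": [0,0,0],"grip": 0},{"translation": [0,2,60],"delta_rot": [0,0,0],"grip": 0},{"translation": [0,2,95],"delta_rot": [0,0,0],"grip": 0},{"translation": [0,2,120],"delta_rot": [0,0,0],"grip": 0}]}}

```text
time_s: 34.65
position: [0.6578, -0.2044, 0.254]
tool_rot: [3.14, -0.003, 0.088]
force: [-0.4, -0.5, 0.0]
gripper_width: 0.999
finger_force: 0.0
```

Emit:
{"api": "carry_out", "payload": {"targets": [{"translation": [-10,11,0],"delta_rot": [0,0,4],"grip": 0.2},{"translation": [-28,31,0],"delta_rot": [0,0,12],"grip": 0.4},{"translation": [-48,54,0],"delta_rot": [0,0,20],"grip": 0.4},{"translation": [-68,77,0],"delta_rot": [0,0,28],"grip": 0.4},{"translation": [-88,100,0],"delta_rot": [0,0,36],"grip": 0.4},{"translation": [-108,123,0],"delta_rot": [0,0,44],"grip": 0.4},{"translation": [-128,146,0],"delta_rot": [0,0,52],"grip": 0.4},{"translation": [-148,169,0],"delta_rot": [0,0,60],"grip": 0.4},{"translation": [-166,190,0],"delta_rot": [0,0,68],"grip": 0.4},{"translation": [-178,203,0],"delta_rot": [0,0,76],"grip": 0.4}]}}

```text
time_s: 35.65
position: [0.4782, 0.0001, 0.2514]
tool_rot: [3.14, -0.0, 1.421]
force: [0.7, 0.8, 0.5]
gripper_width: 0.598
finger_force: 0.0
```

Emit:
{"api": "carry_out", "payload": {"targets": [{"translation": [-3,3,-10],"delta_rot": [0,0,7],"grip": 0.4},{"translation": [-4,3,-30],"delta_rot": [0,0,13],"grip": 0.4},{"translation": [-4,3,-60],"delta_rot": [0,0,14],"grip": 0.4},{"translation": [-4,3,-75],"delta_rot": [0,0,14],"grip": 0.4},{"translation": [-4,3,-80],"delta_rot": [0,0,14],"grip": 0.4},{"translation": [-4,3,-80],"delta_rot": [0,0,14],"grip": 0.4},{"translation": [-4,3,-80],"delta_rot": [0,0,14],"grip": 0.4},{"translation": [-4,3,-80],"delta_rot": [0,0,14],"grip": 0.4},{"translation": [-4,3,-80],"delta_rot": [0,0,14],"grip": 0.4},{"translation": [-4,3,-80],"delta_rot": [0,0,14],"grip": 0.4}]}}

```text
time_s: 36.65
position: [0.4756, 0.0018, 0.1708]
tool_rot: [3.141, 0.0, 1.658]
force: [-0.2, -0.4, -0.3]
gripper_width: 0.602
finger_force: 0.0
```

Emit:
{"api": "carry_out", "payload": {"targets": [{"translation": [0,0,-10],"delta_rot": [0,0,0],"grip": 0.4},{"translation": [0,0,-30],"delta_rot": [0,0,0],"grip": 0.4},{"translation": [0,0,-48],"delta_rot": [0,0,0],"grip": 0.4},{"translation": [0,0,-55],"delta_rot": [0,0,0],"grip": 0.4},{"translation": [0,0,-55],"delta_rot": [0,0,0],"grip": 0.4},{"translation": [8,1,-55],"delta_rot": [0,0,0],"grip": 0.4},{"translation": [15,1,-55],"delta_rot": [0,0,0],"grip": 0.4},{"translation": [25,2,-55],"delta_rot": [0,0,0],"grip": 0.4},{"translation": [40,4,-55],"delta_rot": [0,0,0],"grip": 0.4},{"translation": [55,5,-55],"delta_rot": [0,0,0],"grip": 0.4}]}}

```text
time_s: 37.65
position: [0.5314, 0.007, 0.1158]
tool_rot: [3.141, -0.0, 1.659]
force: [-2.8, 0.5, 0.3]
gripper_width: 0.598
finger_force: 1.2
```

Emit:
{"api": "carry_out", "payload": {"targets": [{"translation": [18,2,0],"delta_rot": [0,0,0],"grip": 0.4},{"translation": [36,3,0],"delta_rot": [0,0,0],"grip": 0.4},{"translation": [54,5,0],"delta_rot": [0,0,0],"grip": 0.4},{"translation": [72,6,0],"delta_rot": [0,0,0],"grip": 0.4},{"translation": [90,8,0],"delta_rot": [0,0,0],"grip": 0.4},{"translation": [108,9,0],"delta_rot": [0,0,0],"grip": 0.4},{"translation": [126,11,0],"delta_rot": [0,0,0],"grip": 0.4},{"translation": [142,12,0],"delta_rot": [0,0,0],"grip": 0.4},{"translation": [154,13,0],"delta_rot": [0,0,0],"grip": 0.4},{"translation": [164,14,0],"delta_rot": [0,0,0],"grip": 0.4}]}}

```text
time_s: 38.65
position: [0.6954, 0.0213, 0.1154]
tool_rot: [3.141, -0.0, 1.659]
force: [-2.5, 1.5, 0.6]
gripper_width: 0.6
finger_force: 1.0
```

Emit:
{"api": "carry_out", "payload": {"targets": [{"translation": [5,0,0],"delta_rot": [0,0,0],"grip": 0.4},{"translation": [10,1,0],"delta_rot": [0,0,0],"grip": 0.4},{"translation": [14,1,0],"delta_rot": [0,0,0],"grip": 0.4},{"translation": [17,1,0],"delta_rot": [0,0,0],"grip": 0.4},{"translation": [20,2,0],"delta_rot": [0,0,0],"grip": 0.4},{"translation": [22,2,0],"delta_rot": [0,0,0],"grip": 0.4},{"translation": [24,2,0],"delta_rot": [0,0,0],"grip": 0.4},{"translation": [24,2,0],"delta_rot": [0,0,0],"grip": 0.4},{"translation": [24,2,0],"delta_rot": [0,0,0],"grip": 0.4},{"translation": [24,2,0],"delta_rot": [0,0,0],"grip": 0.4}]}}

```text
time_s: 39.65
position: [0.7147, 0.0225, 0.1151]
tool_rot: [-3.132, -0.0, 1.659]
force: [-16.2, -1.3, 6.0]
gripper_width: 0.598
finger_force: 8.1
```

Emit:
{"api": "carry_out", "payload": {"targets": [{"translation": [-10,0,0],"delta_rot": [0,0,0],"grip": 0.4},{"translation": [-20,0,15],"delta_rot": [0,0,0],"grip": 0.4},{"translation": [-20,0,50],"delta_rot": [0,0,0],"grip": 0.4},{"translation": [-25,10,85],"delta_rot": [0,0,0],"grip": 0.2},{"translation": [-45,40,95],"delta_rot": [0,0,0],"grip": 0},{"translation": [-72,76,95],"delta_rot": [0,0,0],"grip": 0},{"translation": [-99,112,95],"delta_rot": [0,0,0],"grip": 0},{"translation": [-126,148,95],"delta_rot": [0,0,0],"grip": 0},{"translation": [-153,184,95],"delta_rot": [0,0,0],"grip": 0},{"translation": [-175,215,95],"delta_rot": [0,0,0],"grip": 0}]}}

```text
time_s: 40.65
position: [0.5422, 0.2396, 0.211]
tool_rot: [3.14, -0.001, 1.659]
force: [1.1, -0.3, 0.5]
gripper_width: 0.999
finger_force: 0.0
```

```bash
python3 - <<'E'
from h import *
for k in knobs(snap('top','t9'),.066): print(*k)
print(state()['position'])
E
```

```text
46 [299.4 206. ] [ 0.582  -0.0323]
45 [281.8 211.6] [0.5663 0.0189]
45 [259. 214.] [0.5605 0.0847]
[0.53903323 0.24388277 0.21114059]
```

```bash
python3 - <<'E'
from h import *
d=snap('top','t10')
cv2.imwrite('pics/t10c.png',cv2.resize(d['pixels'][170:260,150:340],None,fx=4.2,fy=4.2,interpolation=cv2.INTER_CUBIC))
for k in knobs(d,.066): print(*k)
print(state()['position'])
E
```

```text
47 [299.3 206. ] [ 0.5819 -0.0321]
45 [281.8 211.6] [0.5663 0.0189]
45 [259. 214.] [0.5605 0.0847]
[0.54099226 0.24166651 0.21118733]
```

View pics/t10c.png

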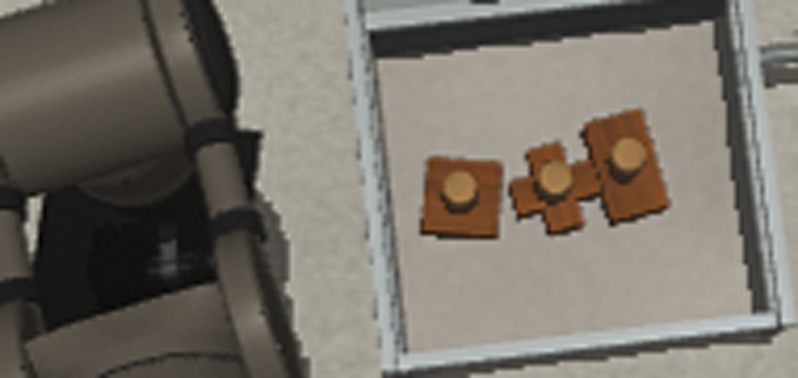

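The stamps have been knocked but still stand. The oblong is turned and now at crop (627,155), the cross is at (555,182) and the square is unmoved at (460,188).

Emit:
{"api": "carry_out", "payload": {"force": 35, "targets": [{"translation": [3,-22,0],"delta_rot": [0,0,0],"grip": 0},{"translation": [8,-60,0],"delta_rot": [0,0,0],"grip": 0},{"translation": [13,-100,0],"delta_rot": [0,0,0],"grip": 0},{"translation": [17,-138,-10],"delta_rot": [0,0,0],"grip": 0},{"translation": [19,-157,-35],"delta_rot": [0,0,0],"grip": 0},{"translation": [19,-157,-75],"delta_rot": [0,0,0],"grip": 0},{"translation": [19,-157,-115],"delta_rot": [0,0,0],"grip": 0},{"translation": [19,-157,-140],"delta_rot": [0,0,0],"grip": 0},{"translation": [19,-157,-153],"delta_rot": [0,0,0],"grip": 0},{"translation": [19,-157,-153],"delta_rot": [0,0,0],"grip": 0}]}}

```text
time_s: 41.75
position: [0.562, 0.0803, 0.0561]
tool_rot: [-3.139, -0.0, 1.658]
force: [-0.4, -0.5, -0.2]
gripper_width: 0.998
finger_force: 0.0
```

Emit:
{"api": "carry_out", "payload": {"targets": [{"translation": [0,0,0],"delta_rot": [0,0,0],"grip": 0},{"translation": [0,0,0],"delta_rot": [0,0,0],"grip": 0.5},{"translation": [0,0,0],"delta_rot": [0,0,0],"grip": 1},{"translation": [0,0,0],"delta_rot": [0,0,0],"grip": 1},{"translation": [0,0,0],"delta_rot": [0,0,0],"grip": 1},{"translation": [0,0,0],"delta_rot": [0,0,0],"grip": 1},{"translation": [0,0,0],"delta_rot": [0,0,0],"grip": 1},{"translation": [0,0,0],"delta_rot": [0,0,0],"grip": 1},{"translation": [0,0,0],"delta_rot": [0,0,0],"grip": 1},{"translation": [0,0,0],"delta_rot": [0,0,0],"grip": 1}]}}

```text
time_s: 42.75
position: [0.5626, 0.0808, 0.0579]
tool_rot: [3.141, 0.0, 1.659]
force: [-1.3, -0.6, 5.8]
gripper_width: 0.27
finger_force: 34.3
```

Emit:
{"api": "carry_out", "payload": {"targets": [{"translation": [0,0,15],"delta_rot": [0,0,0],"grip": 1},{"translation": [0,0,50],"delta_rot": [0,0,0],"grip": 1},{"translation": [0,0,95],"delta_rot": [0,0,0],"grip": 1},{"translation": [1,12,115],"delta_rot": [0,0,0],"grip": 1},{"translation": [3,45,120],"delta_rot": [0,0,0],"grip": 1},{"translation": [5,85,120],"delta_rot": [0,0,0],"grip": 1},{"translation": [7,125,120],"delta_rot": [0,0,0],"grip": 1},{"translation": [9,165,120],"delta_rot": [0,0,0],"grip": 1},{"translation": [11,200,120],"delta_rot": [0,0,0],"grip": 1},{"translation": [12,220,115],"delta_rot": [0,0,0],"grip": 1}]}}

```text
time_s: 43.75
position: [0.5741, 0.3035, 0.1722]
tool_rot: [3.141, -0.001, 1.661]
force: [-0.4, -0.6, -0.2]
gripper_width: 0.266
finger_force: 34.5
```

Emit:
{"api": "carry_out", "payload": {"targets": [{"translation": [0,5,-10],"delta_rot": [0,0,0],"grip": 1},{"translation": [0,5,-40],"delta_rot": [0,0,0],"grip": 1},{"translation": [0,5,-75],"delta_rot": [0,0,0],"grip": 1},{"translation": [0,5,-100],"delta_rot": [0,0,0],"grip": 1},{"translation": [0,5,-112],"delta_rot": [0,0,0],"grip": 1},{"translation": [0,5,-116],"delta_rot": [0,0,0],"grip": 1},{"translation": [0,5,-116],"delta_rot": [0,0,0],"grip": 1},{"translation": [0,5,-116],"delta_rot": [0,0,0],"grip": 1},{"translation": [0,5,-116],"delta_rot": [0,0,0],"grip": 1},{"translation": [0,5,-116],"delta_rot": [0,0,0],"grip": 1}]}}

```text
time_s: 44.75
position: [0.5746, 0.3057, 0.0567]
tool_rot: [3.141, -0.0, 1.658]
force: [-0.8, 0.5, -1.6]
gripper_width: 0.262
finger_force: 35.1
```

Emit:
{"api": "carry_out", "payload": {"targets": [{"translation": [0,0,0],"delta_rot": [0,0,0],"grip": 0.6},{"translation": [0,0,0],"delta_rot": [0,0,0],"grip": 0.4},{"translation": [0,0,0],"delta_rot": [0,0,0],"grip": 0.4},{"translation": [0,0,0],"delta_rot": [0,0,0],"grip": 0.4},{"translation": [0,0,15],"delta_rot": [0,0,0],"grip": 0.4},{"translation": [0,0,50],"delta_rot": [0,0,0],"grip": 0.4},{"translation": [0,0,95],"delta_rot": [0,0,0],"grip": 0.4},{"translation": [0,-20,135],"delta_rot": [0,0,0],"grip": 0.2},{"translation": [0,-50,145],"delta_rot": [0,0,0],"grip": 0},{"translation": [0,-60,145],"delta_rot": [0,0,0],"grip": 0}]}}

```text
time_s: 45.75
position: [0.5756, 0.2442, 0.2054]
tool_rot: [3.135, -0.0, 1.657]
force: [0.2, 0.2, 0.3]
gripper_width: 0.998
finger_force: 0.0
```

```bash
python3 - <<'E'
from h import *
for k in knobs(snap('top','t11'),.066): print(*k)
print(state()['position'])
E
```

```text
47 [299.3 206. ] [ 0.5819 -0.0321]
45 [281.8 211.6] [0.5663 0.0189]
[0.57491218 0.24341676 0.20336377]
```

Emit:
{"api": "carry_out", "payload": {"targets": [{"translation": [-1,-25,0],"delta_rot": [0,0,0],"grip": 0},{"translation": [-3,-67,0],"delta_rot": [0,0,0],"grip": 0},{"translation": [-5,-110,0],"delta_rot": [0,0,0],"grip": 0},{"translation": [-7,-153,0],"delta_rot": [0,0,0],"grip": 0},{"translation": [-9,-193,0],"delta_rot": [0,0,0],"grip": 0},{"translation": [-9,-218,-5],"delta_rot": [0,0,0],"grip": 0},{"translation": [-9,-226,-25],"delta_rot": [0,0,0],"grip": 0},{"translation": [-9,-226,-55],"delta_rot": [0,0,0],"grip": 0},{"translation": [-9,-226,-90],"delta_rot": [0,0,0],"grip": 0},{"translation": [-9,-226,-120],"delta_rot": [0,0,0],"grip": 0}]}}

```text
time_s: 46.8
position: [0.5645, 0.0205, 0.0789]
tool_rot: [-3.139, -0.001, 1.658]
force: [-1.2, -0.5, -0.7]
gripper_width: 1.0
finger_force: 0.0
```

Emit:
{"api": "carry_out", "payload": {"targets": [{"translation": [0,0,-17],"delta_rot": [0,0,0],"grip": 0},{"translation": [0,0,-24],"delta_rot": [0,0,0],"grip": 0},{"translation": [0,0,-24],"delta_rot": [0,0,0],"grip": 0.5},{"translation": [0,0,-24],"delta_rot": [0,0,0],"grip": 1},{"translation": [0,0,-24],"delta_rot": [0,0,0],"grip": 1},{"translation": [0,0,-24],"delta_rot": [0,0,0],"grip": 1},{"translation": [0,0,-24],"delta_rot": [0,0,0],"grip": 1},{"translation": [0,0,-24],"delta_rot": [0,0,0],"grip": 1},{"translation": [0,0,-24],"delta_rot": [0,0,0],"grip": 1},{"translation": [0,0,-24],"delta_rot": [0,0,0],"grip": 1}]}}

```text
time_s: 47.8
position: [0.5658, 0.0198, 0.0583]
tool_rot: [3.14, 0.0, 1.658]
force: [-0.1, -0.0, 6.2]
gripper_width: 0.269
finger_force: 34.4
```

Emit:
{"api": "carry_out", "payload": {"targets": [{"translation": [0,0,15],"delta_rot": [0,0,0],"grip": 1},{"translation": [0,0,50],"delta_rot": [0,0,0],"grip": 1},{"translation": [0,0,95],"delta_rot": [0,0,0],"grip": 1},{"translation": [-5,10,125],"delta_rot": [0,0,0],"grip": 1},{"translation": [-19,40,130],"delta_rot": [0,0,0],"grip": 1},{"translation": [-37,78,130],"delta_rot": [0,0,0],"grip": 1},{"translation": [-55,116,130],"delta_rot": [0,0,0],"grip": 1},{"translation": [-73,154,130],"delta_rot": [0,0,0],"grip": 1},{"translation": [-91,192,130],"delta_rot": [0,0,0],"grip": 1},{"translation": [-109,230,130],"delta_rot": [0,0,0],"grip": 1}]}}

```text
time_s: 48.8
position: [0.4553, 0.2511, 0.1874]
tool_rot: [3.141, 0.0, 1.658]
force: [0.6, 0.4, -1.3]
gripper_width: 0.268
finger_force: 34.5
```

Emit:
{"api": "carry_out", "payload": {"targets": [{"translation": [-18,38,0],"delta_rot": [0,0,0],"grip": 1},{"translation": [-31,66,0],"delta_rot": [0,0,0],"grip": 1},{"translation": [-36,77,-10],"delta_rot": [0,0,0],"grip": 1},{"translation": [-36,78,-40],"delta_rot": [0,0,0],"grip": 1},{"translation": [-36,78,-80],"delta_rot": [0,0,0],"grip": 1},{"translation": [-36,78,-112],"delta_rot": [0,0,0],"grip": 1},{"translation": [-36,78,-126],"delta_rot": [0,0,0],"grip": 1},{"translation": [-36,78,-131],"delta_rot": [0,0,0],"grip": 1},{"translation": [-36,78,-131],"delta_rot": [0,0,0],"grip": 1},{"translation": [-36,78,-131],"delta_rot": [0,0,0],"grip": 1}]}}

```text
time_s: 49.8
position: [0.4206, 0.3272, 0.0561]
tool_rot: [3.141, 0.0, 1.658]
force: [0.2, -0.2, -0.9]
gripper_width: 0.267
finger_force: 35.1
```

Emit:
{"api": "carry_out", "payload": {"targets": [{"translation": [0,0,0],"delta_rot": [0,0,0],"grip": 0.6},{"translation": [0,0,0],"delta_rot": [0,0,0],"grip": 0.4},{"translation": [0,0,0],"delta_rot": [0,0,0],"grip": 0.4},{"translation": [0,0,0],"delta_rot": [0,0,0],"grip": 0.4},{"translation": [0,0,15],"delta_rot": [0,0,0],"grip": 0.4},{"translation": [0,0,50],"delta_rot": [0,0,0],"grip": 0.4},{"translation": [0,0,95],"delta_rot": [0,0,0],"grip": 0.4},{"translation": [15,-20,135],"delta_rot": [0,0,0],"grip": 0.2},{"translation": [35,-50,145],"delta_rot": [0,0,0],"grip": 0},{"translation": [55,-80,145],"delta_rot": [0,0,0],"grip": 0}]}}

```text
time_s: 50.8
position: [0.4768, 0.2477, 0.2042]
tool_rot: [3.136, -0.001, 1.66]
force: [0.5, -0.4, -0.7]
gripper_width: 1.0
finger_force: 0.0
```

```bash
python3 - <<'E'
from h import *
for k in knobs(snap('top','t12'),.066): print(*k)
print(state()['position'])
E
```

```text
46 [299.4 206. ] [ 0.582  -0.0323]
[0.47926853 0.24319881 0.2028494 ]
```

Emit:
{"api": "carry_out", "payload": {"targets": [{"translation": [9,-24,0],"delta_rot": [0,0,0],"grip": 0},{"translation": [24,-63,0],"delta_rot": [0,0,0],"grip": 0},{"translation": [39,-104,0],"delta_rot": [0,0,0],"grip": 0},{"translation": [54,-145,0],"delta_rot": [0,0,0],"grip": 0},{"translation": [70,-186,0],"delta_rot": [0,0,0],"grip": 0},{"translation": [85,-227,0],"delta_rot": [0,0,0],"grip": 0},{"translation": [98,-260,0],"delta_rot": [0,0,0],"grip": 0},{"translation": [105,-276,-10],"delta_rot": [0,0,0],"grip": 0},{"translation": [105,-278,-35],"delta_rot": [0,0,0],"grip": 0},{"translation": [105,-278,-70],"delta_rot": [0,0,0],"grip": 0}]}}

```text
time_s: 51.85
position: [0.5812, -0.0306, 0.1312]
tool_rot: [3.138, 0.001, 1.657]
force: [1.3, -0.2, -0.8]
gripper_width: 1.006
finger_force: 0.0
```

Emit:
{"api": "carry_out", "payload": {"targets": [{"translation": [0,0,-35],"delta_rot": [0,0,0],"grip": 0},{"translation": [0,0,-62],"delta_rot": [0,0,0],"grip": 0},{"translation": [0,0,-73],"delta_rot": [0,0,0],"grip": 0},{"translation": [0,0,-73],"delta_rot": [0,0,0],"grip": 0},{"translation": [0,0,-73],"delta_rot": [0,0,0],"grip": 0.5},{"translation": [0,0,-73],"delta_rot": [0,0,0],"grip": 1},{"translation": [0,0,-73],"delta_rot": [0,0,0],"grip": 1},{"translation": [0,0,-73],"delta_rot": [0,0,0],"grip": 1},{"translation": [0,0,-73],"delta_rot": [0,0,0],"grip": 1},{"translation": [0,0,-73],"delta_rot": [0,0,0],"grip": 1}]}}

```text
time_s: 52.85
position: [0.5808, -0.0303, 0.0593]
tool_rot: [3.14, 0.0, 1.658]
force: [-1.4, -0.2, 6.0]
gripper_width: 0.269
finger_force: 34.3
```

Emit:
{"api": "carry_out", "payload": {"targets": [{"translation": [0,0,15],"delta_rot": [0,0,0],"grip": 1},{"translation": [0,0,50],"delta_rot": [0,0,0],"grip": 1},{"translation": [0,0,95],"delta_rot": [0,0,0],"grip": 1},{"translation": [-3,12,125],"delta_rot": [0,0,-1],"grip": 1},{"translation": [-11,45,130],"delta_rot": [0,0,-4],"grip": 1},{"translation": [-21,87,130],"delta_rot": [0,0,-7],"grip": 1},{"translation": [-31,130,130],"delta_rot": [0,0,-11],"grip": 1},{"translation": [-41,173,130],"delta_rot": [0,0,-14],"grip": 1},{"translation": [-52,216,130],"delta_rot": [0,0,-17],"grip": 1},{"translation": [-62,259,130],"delta_rot": [0,0,-20],"grip": 1}]}}

```text
time_s: 53.85
position: [0.5174, 0.2303, 0.1881]
tool_rot: [-3.141, 0.0, 1.307]
force: [0.1, -0.1, -0.8]
gripper_width: 0.268
finger_force: 34.7
```

Emit:
{"api": "carry_out", "payload": {"targets": [{"translation": [-10,42,0],"delta_rot": [0,0,0],"grip": 1},{"translation": [-18,75,0],"delta_rot": [0,0,0],"grip": 1},{"translation": [-21,88,-8],"delta_rot": [0,0,0],"grip": 1},{"translation": [-21,89,-35],"delta_rot": [0,0,0],"grip": 1},{"translation": [-21,89,-75],"delta_rot": [0,0,0],"grip": 1},{"translation": [-21,89,-110],"delta_rot": [0,0,0],"grip": 1},{"translation": [-21,89,-125],"delta_rot": [0,0,0],"grip": 1},{"translation": [-21,89,-131],"delta_rot": [0,0,0],"grip": 1},{"translation": [-21,89,-131],"delta_rot": [0,0,0],"grip": 1},{"translation": [-21,89,-131],"delta_rot": [0,0,0],"grip": 1}]}}

```text
time_s: 54.85
position: [0.4975, 0.3171, 0.0572]
tool_rot: [3.142, 0.0, 1.309]
force: [0.2, 1.1, -1.6]
gripper_width: 0.271
finger_force: 35.2
```

Emit:
{"api": "carry_out", "payload": {"targets": [{"translation": [0,0,0],"delta_rot": [0,0,0],"grip": 0.6},{"translation": [0,0,0],"delta_rot": [0,0,0],"grip": 0.5},{"translation": [0,0,0],"delta_rot": [0,0,0],"grip": 0.5},{"translation": [0,0,0],"delta_rot": [0,0,0],"grip": 0.5},{"translation": [0,0,15],"delta_rot": [0,0,0],"grip": 0.5},{"translation": [0,0,50],"delta_rot": [0,0,0],"grip": 0.5},{"translation": [0,0,95],"delta_rot": [0,0,0],"grip": 0.4},{"translation": [15,-20,135],"delta_rot": [0,0,5],"grip": 0.4},{"translation": [35,-50,145],"delta_rot": [0,0,12],"grip": 0.4},{"translation": [65,-90,145],"delta_rot": [0,0,20],"grip": 0.4}]}}

```text
time_s: 55.85
position: [0.5631, 0.2287, 0.2057]
tool_rot: [3.136, -0.001, 1.667]
force: [1.1, 0.4, -0.4]
gripper_width: 0.6
finger_force: 0.0
```

Emit:
{"api": "carry_out", "payload": {"targets": [{"translation": [20,-30,0],"delta_rot": [0,0,0],"grip": 0.4},{"translation": [45,-70,0],"delta_rot": [0,0,0],"grip": 0.4},{"translation": [70,-110,0],"delta_rot": [0,0,0],"grip": 0.4},{"translation": [95,-150,0],"delta_rot": [0,0,0],"grip": 0.4},{"translation": [115,-180,0],"delta_rot": [0,0,0],"grip": 0.4},{"translation": [130,-200,0],"delta_rot": [0,0,0],"grip": 0.4},{"translation": [132,-205,0],"delta_rot": [0,0,0],"grip": 0.4},{"translation": [132,-205,0],"delta_rot": [0,0,0],"grip": 0.4},{"translation": [132,-205,0],"delta_rot": [0,0,0],"grip": 0.4},{"translation": [132,-205,0],"delta_rot": [0,0,0],"grip": 0.4}]}}

```text
time_s: 56.85
position: [0.6938, 0.0244, 0.2026]
tool_rot: [-3.142, -0.0, 1.66]
force: [-0.1, 0.3, 0.2]
gripper_width: 0.604
finger_force: 0.0
```

```bash
python3 - <<'E'
from h import *
d=snap('top','t13')
for k in knobs(d,.066): print(*k)
print(state()['position'])
cv2.imwrite('pics/t13c.png',cv2.resize(d['pixels'][80:300,90:350],None,fx=2.7,fy=2.7,interpolation=cv2.INTER_CUBIC))
E
```

```text
46 [181.  210.5] [0.5744 0.3098]
43 [178.9 237.4] [0.4963 0.3147]
[0.69386316 0.02430523 0.20268409]
```

View pics/t13c.png

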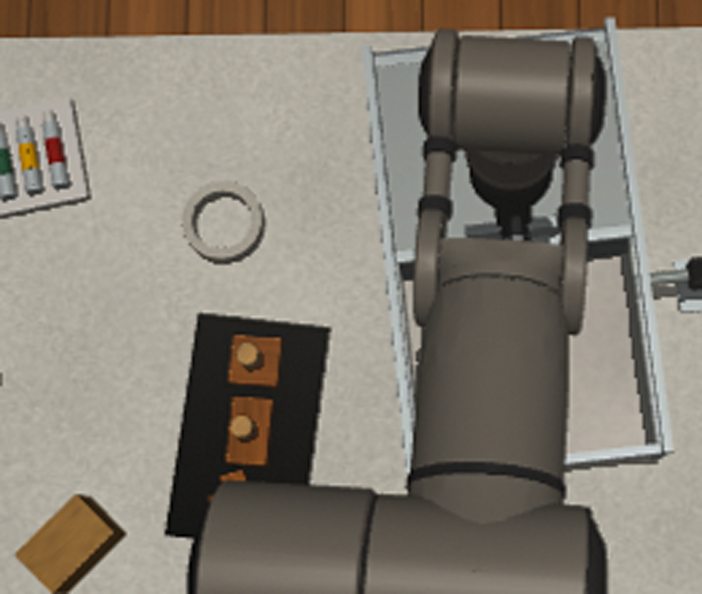

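The square (250,358) and oblong (245,428) stand on the mat with the cross partly hidden by the arm at (232,480). Next I close the window.

Emit:
{"api": "carry_out", "payload": {"targets": [{"translation": [0,-2,-10],"delta_rot": [0,0,0],"grip": 0.4},{"translation": [0,-2,-35],"delta_rot": [0,0,0],"grip": 0.4},{"translation": [0,-2,-65],"delta_rot": [0,0,0],"grip": 0.4},{"translation": [0,-2,-82],"delta_rot": [0,0,0],"grip": 0.4},{"translation": [0,-2,-87],"delta_rot": [0,0,0],"grip": 0.4},{"translation": [0,-2,-87],"delta_rot": [0,0,0],"grip": 0.4},{"translation": [-6,-2,-87],"delta_rot": [0,0,0],"grip": 0.4},{"translation": [-12,-3,-87],"delta_rot": [0,0,0],"grip": 0.4},{"translation": [-18,-3,-87],"delta_rot": [0,0,0],"grip": 0.4},{"translation": [-24,-4,-87],"delta_rot": [0,0,0],"grip": 0.4}]}}

```text
time_s: 57.9
position: [0.6704, 0.019, 0.1164]
tool_rot: [3.139, 0.0, 1.658]
force: [1.1, 1.8, 1.0]
gripper_width: 0.603
finger_force: 0.9
```

Emit:
{"api": "carry_out", "payload": {"targets": [{"translation": [-10,-1,0],"delta_rot": [0,0,0],"grip": 0.4},{"translation": [-25,-2,0],"delta_rot": [0,0,0],"grip": 0.4},{"translation": [-47,-4,0],"delta_rot": [0,0,0],"grip": 0.4},{"translation": [-70,-6,0],"delta_rot": [0,0,0],"grip": 0.4},{"translation": [-94,-9,0],"delta_rot": [0,0,0],"grip": 0.4},{"translation": [-118,-11,0],"delta_rot": [0,0,0],"grip": 0.4},{"translation": [-142,-13,0],"delta_rot": [0,0,0],"grip": 0.4},{"translation": [-166,-15,0],"delta_rot": [0,0,0],"grip": 0.4},{"translation": [-185,-17,0],"delta_rot": [0,0,0],"grip": 0.4},{"translation": [-196,-18,0],"delta_rot": [0,0,0],"grip": 0.4}]}}

```text
time_s: 58.9
position: [0.4733, 0.0006, 0.1159]
tool_rot: [3.14, 0.0, 1.658]
force: [2.3, -1.3, -1.2]
gripper_width: 0.597
finger_force: 1.2
```

Emit:
{"api": "carry_out", "payload": {"targets": [{"translation": [-5,0,0],"delta_rot": [0,0,0],"grip": 0.4},{"translation": [-10,-1,0],"delta_rot": [0,0,0],"grip": 0.4},{"translation": [-14,-1,0],"delta_rot": [0,0,0],"grip": 0.4},{"translation": [-18,-2,0],"delta_rot": [0,0,0],"grip": 0.4},{"translation": [-22,-2,0],"delta_rot": [0,0,0],"grip": 0.4},{"translation": [-26,-2,0],"delta_rot": [0,0,0],"grip": 0.4},{"translation": [-28,-2,0],"delta_rot": [0,0,0],"grip": 0.4},{"translation": [-30,-3,0],"delta_rot": [0,0,0],"grip": 0.4},{"translation": [-31,-3,0],"delta_rot": [0,0,0],"grip": 0.4},{"translation": [-31,-3,0],"delta_rot": [0,0,0],"grip": 0.4}]}}

```text
time_s: 59.9
position: [0.4463, -0.0019, 0.1157]
tool_rot: [3.134, 0.0, 1.658]
force: [12.6, 3.9, -6.0]
gripper_width: 0.6
finger_force: 6.5
```

Emit:
{"api": "carry_out", "payload": {"targets": [{"translation": [5,0,0],"delta_rot": [0,0,0],"grip": 0.4},{"translation": [15,1,0],"delta_rot": [0,0,0],"grip": 0.4},{"translation": [20,2,15],"delta_rot": [0,0,0],"grip": 0.4},{"translation": [20,2,50],"delta_rot": [0,0,0],"grip": 0.4},{"translation": [20,2,90],"delta_rot": [0,0,0],"grip": 0.4},{"translation": [20,-15,125],"delta_rot": [0,0,0],"grip": 0.4},{"translation": [15,-50,135],"delta_rot": [0,0,0],"grip": 0.4},{"translation": [5,-95,135],"delta_rot": [0,0,0],"grip": 0.4},{"translation": [-5,-140,135],"delta_rot": [0,0,0],"grip": 0.4},{"translation": [-15,-180,135],"delta_rot": [0,0,0],"grip": 0.4}]}}

```text
time_s: 60.9
position: [0.4277, -0.1839, 0.2504]
tool_rot: [-3.141, -0.0, 1.658]
force: [1.1, -0.5, 0.9]
gripper_width: 0.602
finger_force: 0.0
```

Emit:
{"api": "carry_out", "payload": {"targets": [{"translation": [-10,-30,0],"delta_rot": [0,0,0],"grip": 0.4},{"translation": [-20,-60,0],"delta_rot": [0,0,0],"grip": 0.4},{"translation": [-20,-70,0],"delta_rot": [0,0,0],"grip": 0.4},{"translation": [-20,-70,0],"delta_rot": [0,0,0],"grip": 0.4},{"translation": [-20,-70,0],"delta_rot": [0,0,0],"grip": 0.4},{"translation": [-20,-70,0],"delta_rot": [0,0,0],"grip": 0.4},{"translation": [-20,-70,0],"delta_rot": [0,0,0],"grip": 0.4},{"translation": [-20,-70,0],"delta_rot": [0,0,0],"grip": 0.4},{"translation": [-20,-70,0],"delta_rot": [0,0,0],"grip": 0.4},{"translation": [-20,-70,0],"delta_rot": [0,0,0],"grip": 0.4}]}}

```text
time_s: 61.9
position: [0.4084, -0.252, 0.2504]
tool_rot: [3.141, 0.0, 1.659]
force: [0.0, -0.6, 0.1]
gripper_width: 0.598
finger_force: 0.0
```

```bash
python3 - <<'E'
from h import *
d=snap('top','t14')
for k in knobs(d,.066): print(*k)
cv2.imwrite('pics/t14c.png',cv2.resize(d['pixels'][80:300,90:350],None,fx=2.7,fy=2.7,interpolation=cv2.INTER_CUBIC))
E
```

```text
46 [181.  210.5] [0.5744 0.3098]
44 [179.  237.3] [0.4966 0.3146]
48 [174.6 263.7] [0.4213 0.3258]
```

View pics/t14c.png

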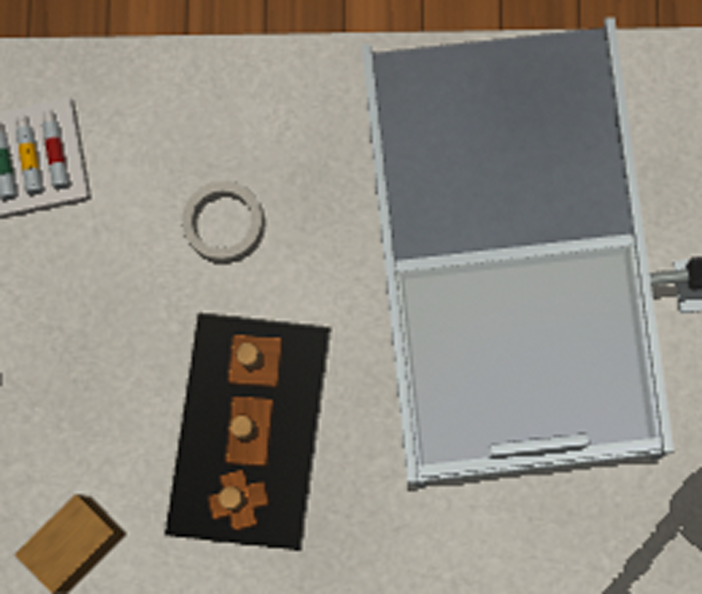

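All three stamps stand on the mat at (250,358), (243,428) and (235,498). The window is fully shut and the bystanders in view are in place.

```bash
python3 -c "
from bench import close_job
print(close_job())"
```

```text
the job is handed in; nothing more can be done
None
```

I handed the job in at about 62 s: the square, oblong and cross stamps were blown off with the window shut and now stand upright on the mat, the window is closed again, and I saw no sign the bystanders moved (the cup was out of the last picture).

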